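Set the part-present sensor, lock its jam nut and load the nest

TASK

Clear the red setting master out of the nest and lay it flat on the parking pad, then turn the sensor until its lens looks straight at the middle of the reflector, and lock it there by running the jam nut (clockwise from above) all the way down, hard against the mount. Only then load the nest: lower every aluminium casting on the bench over the four posts, one on top of another, each lying flat and fully down. Leave the sensor aimed and do not disturb the other things on the bench.

Things in the scene. Friction and masses are not known exactly. Their poses are not given: they have to be found in the camera images.
- nest_seat (a point): Nest: fixed aluminium riser with a dark steel nest plate (90 x 170 mm, top 66 mm above the table) and four upright brass posts, 10 mm diameter, 58 mm tall, coned tips. Point: centre of the nest plate's top face. z up, y along the long side; posts at x = +-16, y = +-50 mm. Yaw up to 9 deg. The sensor stands on its -x side, the reflector on its +x side.
- master: Red setting master: plate 56 (x) x 140 (y) x 12 (z) mm, 0.23 kg, four 14 mm through holes at x = +-16, y = +-50 mm; starts fully down on the nest's posts. Origin: centre of its underside, z up, y along its length. A half turn changes nothing; gripped across its 56 mm width.
- pad: Parking pad fixed on the left of the bench: black rubber with a yellow rim, 190 (x) x 110 (y) x 4 mm. Origin: centre of its underside; z up. The long side runs along its x, so the master lies on it with its length along the pad's x.
- sensor_head (a point): Sensor: black round head, 34 mm diameter, 24 mm tall (62 to 86 mm above the table), on a 30 mm brass threaded barrel that carries the jam nut. A red lens window in its side and a yellow line on its top show where it looks. Point: on the vertical axis at the lens's height, 74 mm above the table; x points out through the lens along the beam, z up.
- sensor (a joint): Turn of the sensor in its mount, rad, counter-clockwise from above positive; range -1.6 to 1.6. It turns stiffly (about 0.12 N m) and stays where it is left; its height does not change.
- nut_center (a point): Steel hexagonal jam nut on the sensor's barrel, 46 mm across flats (53 over corners), 16 mm tall. Point: its centre, on the sensor's axis; y is square to one pair of flats (the others at 60 deg steps), z up. Home: its underside is on the fixed mount's threaded boss (44 mm diameter, top 36 mm above the table) and the point is 44 mm up. Mount foot 80 x 64 x 10 mm.
- jam_nut (a joint): Turn of the jam nut, rad, growing clockwise from above, which runs it down 3.5 mm a turn (right-hand thread). 0 is backed off two turns; 12.566 is hard against the mount. It starts between 1.5 and 5. About 0.05 N m to turn. It does not drag the sensor round.
- reflector_face (a point): Reflector: an amber disc, 72 mm in diameter, with a white centre dot and black rim, on an upright dark bracket (112 mm tall, 70 mm wide) on the far side of the nest. This point is the centre of the disc's front, 74 mm above the table (the lens's height). Fixed.
- casting1: Die-cast aluminium cover plate, same shape as the master: 56 (x) x 140 (y) x 12 (z) mm, four 14 mm through holes at x = +-16, y = +-50 mm, about 0.23 kg, lying flat on the bench. Origin: centre of its underside, z up, y along its length; half-turn symmetric; gripped across its 56 mm width. Two to four of the four castings are there; an absent one reads None.
- casting2: Die-cast aluminium cover plate, same shape as the master: 56 (x) x 140 (y) x 12 (z) mm, four 14 mm through holes at x = +-16, y = +-50 mm, about 0.23 kg, lying flat on the bench. Origin: centre of its underside, z up, y along its length; half-turn symmetric; gripped across its 56 mm width. Two to four of the four castings are there; an absent one reads None.
- casting3: Die-cast aluminium cover plate, same shape as the master: 56 (x) x 140 (y) x 12 (z) mm, four 14 mm through holes at x = +-16, y = +-50 mm, about 0.23 kg, lying flat on the bench. Origin: centre of its underside, z up, y along its length; half-turn symmetric; gripped across its 56 mm width. Two to four of the four castings are there; an absent one reads None.
- casting4: Die-cast aluminium cover plate, same shape as the master: 56 (x) x 140 (y) x 12 (z) mm, four 14 mm through holes at x = +-16, y = +-50 mm, about 0.23 kg, lying flat on the bench. Origin: centre of its underside, z up, y along its length; half-turn symmetric; gripped across its 56 mm width. Two to four of the four castings are there; an absent one reads None.
- spanner: Bystander, to be left alone: open-ended spanner, 190 mm, lying at the left near the robot. Origin: at its middle.
- driver: Bystander, to be left alone: orange-handled screwdriver, 190 mm, lying at the right near the robot. Origin: at its middle.
- setup_block: Bystander, to be left alone: ground steel block 50 x 75 x 25 mm, at the right. Origin: centre of its underside.
- spray: Bystander, to be left alone: spray can, 58 mm diameter, 170 mm tall, at the right. Origin: centre of its underside.
- jar: Bystander, to be left alone: jar with red cap, 70 mm diameter, 75 mm tall, at the left rear. Origin: centre of its underside.
- tape: Bystander, to be left alone: roll of blue tape, 90 mm across, 24 mm tall, left of the reflector. Origin: centre of its underside.
- bracket: Bystander, to be left alone: cast bracket 70 x 50 mm with a boss 42 mm tall, right of the reflector. Origin: centre of its underside.

How it is judged (in metres and radians):
On the way, in this order (a step that is already met when the one before it is completed fails the run):
1. the red master lies flat on the parking pad, out of the nest (x of master in the frame of pad between -0.045 and 0.045 m and y of master in the frame of pad between -0.045 and 0.045 m and z of master in the frame of pad below 0.009 m and angle between master's own z axis and vertical below 0.08 rad and linear speed of master below 0.02 m/s), for 0.2 s.
2. the sensor's lens looks at the middle of the reflector (y of reflector_face in the frame of sensor_head between -0.02 and 0.02 m and x of reflector_face in the frame of sensor_head above 0.1 m and velocity of joint sensor between -0.1 and 0.1 rad/s), for 0.2 s.
3. the jam nut is hard down against the mount, the sensor still aimed (all of step 2 and value of joint jam_nut above 12.316 rad), for 0.2 s.
4. a first casting lies fully down over the four posts (((x of casting1 in the frame of nest_seat between -0.005 and 0.005 m and y of casting1 in the frame of nest_seat between -0.005 and 0.005 m and z of casting1 in the frame of nest_seat between -0.003 and 0.041 m and angle between casting1's own z axis and vertical below 0.05 rad and linear speed of casting1 below 0.02 m/s) or (x of casting2 in the frame of nest_seat between -0.005 and 0.005 m and y of casting2 in the frame of nest_seat between -0.005 and 0.005 m and z of casting2 in the frame of nest_seat between -0.003 and 0.041 m and angle between casting2's own z axis and vertical below 0.05 rad and linear speed of casting2 below 0.02 m/s) or (x of casting3 in the frame of nest_seat between -0.005 and 0.005 m and y of casting3 in the frame of nest_seat between -0.005 and 0.005 m and z of casting3 in the frame of nest_seat between -0.003 and 0.041 m and angle between casting3's own z axis and vertical below 0.05 rad and linear speed of casting3 below 0.02 m/s) or (x of casting4 in the frame of nest_seat between -0.005 and 0.005 m and y of casting4 in the frame of nest_seat between -0.005 and 0.005 m and z of casting4 in the frame of nest_seat between -0.003 and 0.041 m and angle between casting4's own z axis and vertical below 0.05 rad and linear speed of casting4 below 0.02 m/s))), for 0.2 s.
5. every casting lies in the nest (x of casting1 in the frame of nest_seat between -0.005 and 0.005 m and y of casting1 in the frame of nest_seat between -0.005 and 0.005 m and z of casting1 in the frame of nest_seat between -0.003 and 0.041 m and angle between each of casting1, casting2, casting3, casting4's own z axis and vertical below 0.05 rad and linear speed of each of casting1, casting2, casting3, casting4 below 0.02 m/s and x of casting2 in the frame of nest_seat between -0.005 and 0.005 m and y of casting2 in the frame of nest_seat between -0.005 and 0.005 m and z of casting2 in the frame of nest_seat between -0.003 and 0.041 m and x of casting3 in the frame of nest_seat between -0.005 and 0.005 m and y of casting3 in the frame of nest_seat between -0.005 and 0.005 m and z of casting3 in the frame of nest_seat between -0.003 and 0.041 m and x of casting4 in the frame of nest_seat between -0.005 and 0.005 m and y of casting4 in the frame of nest_seat between -0.005 and 0.005 m and z of casting4 in the frame of nest_seat between -0.003 and 0.041 m), for 0.2 s.
At the end, for the whole second after the job is handed in: All castings lie flat (3 deg) over the posts in one stack, within 5 mm of the nest's centre and at most 41 mm up; master flat on the pad, within 45 mm of its centre each way; beam within 20 mm of the reflector's centre; jam nut within 0.25 rad of home; all at rest (all of step 1 and all of step 3 and all of step 5); the robot touches nothing.
It fails at once if a bystander is moved more than 40 mm, or the spray can or jar tipped over (distance of any of spanner, driver, setup_block, spray, jar, tape, bracket from where it was at the start of the episode above 0.04 m or angle between any of spray, jar's own z axis and vertical above 0.7 rad).
Of casting1, casting2, casting3, casting4 only 2 to 4 are there at a start; the rules pass over those that are not, and their reading is None.
At some moment in a run one of master, casting1, casting2, casting3, casting4 may be knocked a few centimetres aside while the robot is not near it.
Once in a run the grip may slacken for a moment while it holds something.
It also fails if it takes over 210 s, if anything falls off the work surface, if the arm or the gripper's body presses on something with over 40 N, if the wrist force passes 120 N, or if a joint passes its speed limit or range.

ROBOT

A 6-joint arm with a two-finger parallel gripper is mounted at the origin on the work surface. World frame = base frame: x ahead of the robot, y to its left, z up, the work surface at z = 0. Lengths are in m, angles in degrees, forces in N, time in s.
With the tool pointing down it reaches from about 0.4 to 0.825 m from the base axis. Payload 7 kg.
Tool frame: the origin (TCP) lies at the very end of the fingers, on their centre line; the grasp point (between the pads) lies 19 mm behind it; x points along the fingers, z is the direction in which the jaws open and shut, and the axes are right-handed (so a half turn about x gives the same grasp; the last joint's range is limited). The gripper opens to 88 mm and grips with 3 to 60 N. Pads are 19 mm wide; open, the fingers measure 130 mm over their backs; the gripper's body (78 mm by 193 mm) begins 47 mm behind the grasp point.
Start: joints at [16.507, 20.546, 0.682, 0, -70.136, -16.507], TCP at [0.675, -0, 0.227] pointing down, gripper open.
Joint ranges: [-176.03, 176.03], [-82.01, 121.73], [-58.28, 71.71], [-173.87, 95.51], [-174.79, -0.11], [-173.66, 173.66]. Speed limits (degrees/s): [136.94, 136.94, 172.46, 180, 180, 180].

INTERFACE

Orientations are given as [roll, pitch, yaw] about the fixed x, y, z axes, in that order (R = Rz(yaw) Ry(pitch) Rx(roll)).
In Python, from plant import * gives the robot as it stands.
- The arm moves only by the tool arm_command, never from a script. Its argument "commands" is one flat list of numbers, 5 for each row, row after row: the shift along the tool's x, y, z in mm, then the turn about the tool's x in degrees, then the opening in per cent of the stroke, from 0 (shut) to 100 (fully open). A call has 1 to 5 rows; each row shifts and turns the pose as measured when the row begins, along the tool's axes as they then stand; what a row does not reach is not made up. A row lasts 1/8 s, in which the tool goes at most 62.5 mm and 10.7 degrees, less where a joint would pass 70% of its speed; a pose out of reach is approached as far as the arm can. A call is refused whole if a number of a shift passes 62.5 or a number of a turn 10.7, either way. A call with a gripper value outside its range is refused whole. The fingers move at their own pace and stop on an object; the grip force is fixed at half the most. Time passes only in rows, so rows that do not move let the fingers close. It gives the time, the measured TCP pose, the force and the opening at its end, in the units of the state.
- get_obs(): the state, without advancing time (a new reading comes with each control period).
- snapshot(name): name is "scene" or "side" or "wrist"; returns a dict with "frame" (420x560x3 uint8, blue, green, red), "fov_y" (degrees; the focal length in pixels is half the picture's height over the tangent of half this angle, whatever the lens; pixels are square), "cx", "cy" (the principal point, pixels), "world_to_cam" (4x4, takes a point from world to camera coordinates). Camera axes: x right, y up, looking along -z (the intrinsics and any distortion apply to the point x, -y, -z); pixel columns grow to the right and rows downward; lengths in m; the calibration is good to about 2 mm. The wrist camera is an equidistant fisheye: a pixel r from the principal point sees the ray r / f radians off the axis. A picture is of the moment at which its call begins. There is no depth.
- close_job(): hands the job in, once; it reports no verdict.
The state is a dict: "clock": time; "joint_pos": joint angles; "qvel": joint speeds; "tau": joint torques, N m; "tool_pos": TCP position; "orientation": TCP orientation; "force": force on the tool from outside, world axes, zero at the start; "moment": the same for the moment, N m; "opening": finger opening in m.
Only numpy, scipy, OpenCV 4.12 (cv2) and the standard library are available. Lean on these libraries where they do the work, as an engineer would, in place of code of your own. Each camera call takes 0.05 s, during which the arm holds its last target. There are 200 camera calls.

## Working session

There is one attempt and no reset: what is moved stays moved. The work goes in short steps, Python scripts to look and compute and a tool call to move; the robot and the scene stay as the last step left them, time stands still between calls to the robot, and variables do not carry over. Pictures are saved under pics/ and viewed, about 12 in all and at most 16, crops included, and the job is handed in when it is done.

Besides the shell and the picture viewer there is one more tool, called after ">>>" as name(argument=value, ...), one argument or row to a line, values as JSON. arm_command: Moves the arm, as the interface text tells. Its arguments: {"type":"object","properties":{"commands":{"type":"array"}},"required":["commands"]}

```bash
ls; mkdir -p pics; cat > h.py <<'E'
import numpy as np, cv2
from plant import *
def snap(n, fn=None):
    s=snapshot(n)
    if fn: cv2.imwrite('pics/'+fn, s['frame'])
    return s
E
python3 - <<'E'
from h import *
print(get_obs())
for n in ('scene','side','wrist'):
    s=snap(n,n+'0.png'); print(n,s['fov_y'],s['cx'],s['cy'],s['world_to_cam'].tolist(),[k for k in s])
    np.savez('pics/%s0.npz'%n,**s)
E
```

```text
pics
{'clock': 0.0, 'joint_pos': array([ 1.65065887e+01,  2.05899335e+01,  6.32308835e-01, -2.00105207e-02,
       -7.01354408e+01, -1.65071158e+01]), 'qvel': array([ 0.00572939, -0.02730967, -0.08852923, -0.00252099,  0.04112755,
       -0.02741411]), 'tau': array([-8.00930356e-04, -5.82726967e+01,  2.93058443e+01,  6.99745238e+00,
        6.93249181e-03, -2.06530804e-04]), 'tool_pos': array([ 6.74498720e-01, -3.48969501e-05,  2.25628854e-01]), 'orientation': array([   5.08150842,   89.90505181, -174.92583347]), 'force': array([-0.46694525, -0.10209291,  0.25117205]), 'moment': array([-0.02922693,  0.04689474, -0.00172124]), 'opening': 0.08765793650977996}
scene 47.77176431160021 281.4407990131628 212.4825240333696 [[0.5112755467227825, 0.8594167639189682, -0.00037579032436820616, -0.2347155320491924], [-0.5962753330026749, 0.3550449309524273, 0.7199991835117144, 0.2730857222240886], [0.6189127907677048, -0.3678939016891071, 0.6939748082777187, -1.764914167809066], [0.0, 0.0, 0.0, 1.0]] ['frame', 'fov_y', 'cx', 'cy', 'world_to_cam']
side 49.58274450827361 279.1389378003684 210.5794611807327 [[0.7430140599819721, -0.6692450072091616, 0.0064208250805924795, -0.4125827678238279], [0.4646362377631995, 0.522709367372277, 0.7147643554476774, -0.2861836949234276], [-0.48170870163031704, -0.5280966176627941, 0.6993358915333537, -1.255237160285], [0.0, 0.0, 0.0, 1.0]] ['frame', 'fov_y', 'cx', 'cy', 'world_to_cam']
wrist 65.70646984690485 282.58641649721983 211.50356675221656 [[-0.9999995033024482, -0.00021587697105921065, 0.0009730323688612503, 0.6752450606338443], [-5.9616358964308486e-05, -0.9615585490539347, -0.27459998759501547, 0.03363965297665453], [0.0009949074063596297, -0.27459990921052074, 0.961558058580358, -0.3897034178413651], [0.0, 0.0, 0.0, 1.0]] ['frame', 'fov_y', 'cx', 'cy', 'world_to_cam']
```

View pics/scene0.png

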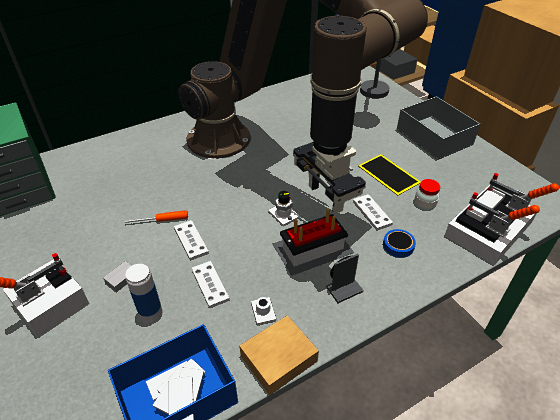

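View pics/side0.png

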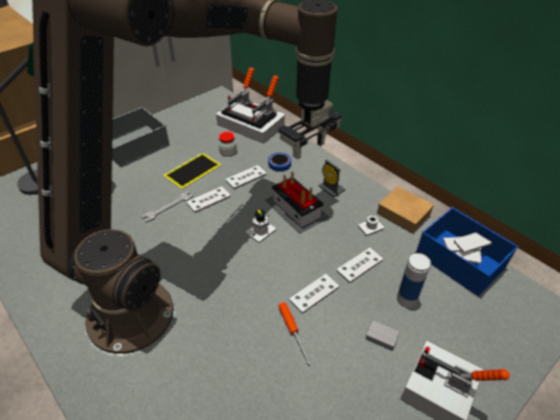

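View pics/wrist0.png

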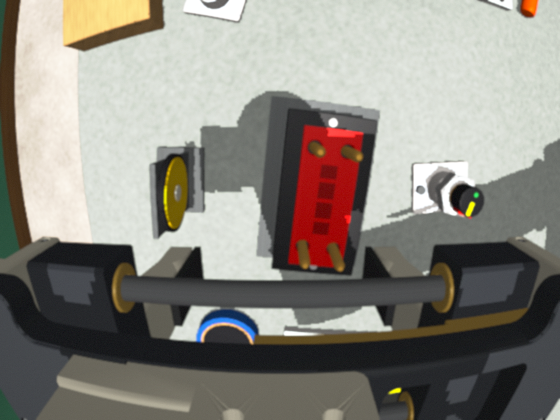

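All four castings show in the side view, at about (208,197), (246,176), (359,264) and (314,292); one is hidden behind the gripper in the scene view. In the wrist view the nest is at (325,195), the reflector at (175,192) and the sensor at (468,200).

```bash
cat >> h.py <<'E'
def foc(s): return 210/np.tan(np.radians(s['fov_y'])/2)
def ray(s,uv,fish):
    uv=np.atleast_2d(uv).astype(float); f=foc(s)
    d=(uv-[s['cx'],s['cy']])
    if fish:
        r=np.linalg.norm(d,axis=1)+1e-9; th=r/f
        c=np.c_[np.sin(th)*d[:,0]/r,-np.sin(th)*d[:,1]/r,-np.cos(th)]
    else: c=np.c_[d[:,0]/f,-d[:,1]/f,-np.ones(len(d))]
    M=np.array(s['world_to_cam']); R=M[:3,:3]; o=-R.T@M[:3,3]
    return o,c@R
def plane(s,uv,z,fish):
    o,d=ray(s,uv,fish); return (o+d*((z-o[2])/d[:,2])[:,None])[:,:2]
def proj(s,P,fish):
    P=np.atleast_2d(P); M=np.array(s['world_to_cam']); c=P@M[:3,:3].T+M[:3,3]
    x,y,z=c[:,0],-c[:,1],-c[:,2]; f=foc(s)
    if fish:
        r=np.hypot(x,y)+1e-12; k=f*np.arctan2(r,z)/r
    else: k=f/z
    return np.c_[s['cx']+k*x,s['cy']+k*y]
def rects(s,mask,z,fish,amin=60):
    out=[]
    for c in cv2.findContours(mask.astype(np.uint8),cv2.RETR_EXTERNAL,cv2.CHAIN_APPROX_NONE)[0]:
        if cv2.contourArea(c)<amin: continue
        w=plane(s,c[:,0,:],z,fish)
        (cx,cy),(a,b),t=cv2.minAreaRect((w*1000).astype(np.float32))
        yaw=t+90 if a>b else t   # direction of world: want angle of long side rel. to +y
        if a>b: yaw=t-90
        yaw=(yaw+90)%180-90
        out.append((round(cx,1),round(cy,1),round(min(a,b),1),round(max(a,b),1),round(yaw,1),c[:,0].mean(0).round()))
    return out
def hsv(s): return cv2.cvtColor(s['frame'],cv2.COLOR_BGR2HSV).astype(int)
def tool():
    from scipy.spatial.transform import Rotation as Ro
    o=get_obs(); return o, Ro.from_euler('xyz',o['orientation'],degrees=True).as_matrix()
E
python3 - <<'E'
from h import *
o,R=tool(); print('R cols',R.round(3).tolist())
L=lambda n: dict(np.load('pics/%s0.npz'%n))
for n in ('scene','side'):
    s=L(n);h=hsv(s)
    print(n,'white')
    for r in rects(s,(h[...,1]<40)&(h[...,2]>185),.012,0): 
        if 80<r[3]<190 and r[2]<110: print(r)
    print('yellow')
    for r in rects(s,(abs(h[...,0]-28)<6)&(h[...,1]>150)&(h[...,2]>120),.004,0): print(r)
s=L('wrist');h=hsv(s)
print('red'); 
for r in rects(s,((h[...,0]<6)|(h[...,0]>174))&(h[...,1]>150)&(h[...,2]>80),.078,1): print(r)
print('yel74/86')
m=(abs(h[...,0]-27)<8)&(h[...,1]>150)&(h[...,2]>90)
for r in rects(s,m,.074,1,20): print(r)
for r in rects(s,m,.086,1,20): print(r)
f=s['frame']; cv2.imwrite('pics/c1.png',np.hstack([cv2.resize(f[145:255,130:230],None,fx=4,fy=4,interpolation=2),cv2.resize(f[145:255,400:500],None,fx=4,fy=4,interpolation=2)]))
E
```

```text
R cols [[-0.001, -0.0, -1.0], [-0.0, -1.0, 0.0], [-1.0, 0.0, 0.001]]
scene white
(832.4, -490.0, 97.4, 127.6, -0.2, array([176., 387.]))
(428.3, -688.9, 72.5, 147.6, 15.5, array([ 46., 298.]))
(599.9, -308.2, 55.9, 140.3, 85.8, array([210., 282.]))
(462.6, -487.0, 89.2, 100.2, 21.1, array([128., 273.]))
(321.2, -702.0, 10.5, 106.0, 15.6, array([ 35., 271.]))
(423.3, -288.7, 55.7, 140.3, 86.7, array([191., 238.]))
(882.8, 553.7, 29.9, 100.8, 14.2, array([514., 229.]))
(602.4, 242.6, 57.9, 140.5, 83.6, array([373., 210.]))
(109.0, 881.9, 62.1, 152.9, 57.1, array([420.,  88.]))
yellow
(482.9, 410.2, 110.7, 190.6, -84.9, array([389., 174.]))
side white
(447.6, -695.8, 66.2, 144.6, 15.6, array([440., 393.]))
(539.9, -668.9, 30.8, 142.4, 15.1, array([451., 357.]))
(427.6, -290.8, 55.8, 140.0, 86.9, array([314., 293.]))
(604.2, -310.0, 55.6, 139.5, 85.6, array([360., 264.]))
(922.5, -479.6, 58.8, 136.4, 58.7, array([464., 242.]))
(432.4, 232.6, 55.5, 138.5, 83.1, array([208., 198.]))
(606.3, 240.0, 55.2, 139.5, 83.3, array([245., 175.]))
(954.6, 92.3, 44.0, 84.9, -28.7, array([341., 155.]))
[... 400 characters left out ...]
2.]))
(471.7, 128.4, 9.6, 28.7, -7.5, array([448., 302.]))
(479.5, 93.0, 6.9, 35.8, 24.5, array([449., 277.]))
(873.0, 109.2, 15.0, 66.8, -10.2, array([117., 289.]))
(467.0, 10.5, 8.6, 17.7, -17.4, array([470., 209.]))
(784.7, -5.2, 25.1, 72.7, -5.4, array([175., 193.]))
(486.8, 313.1, 4.9, 58.1, 14.4, array([410., 409.]))
(523.4, 264.4, 11.7, 17.3, -77.6, array([394., 391.]))
(523.8, 158.4, 16.7, 366.4, -89.9, array([389., 332.]))
(479.6, 120.5, 9.3, 27.6, -7.5, array([448., 302.]))
(487.1, 86.5, 6.6, 34.5, 24.5, array([449., 277.]))
(865.4, 102.1, 14.4, 64.2, -10.2, array([117., 289.]))
(475.1, 7.2, 8.2, 17.0, -17.4, array([470., 209.]))
(780.5, -7.9, 24.1, 69.9, -5.4, array([175., 193.]))
```

View pics/c1.png

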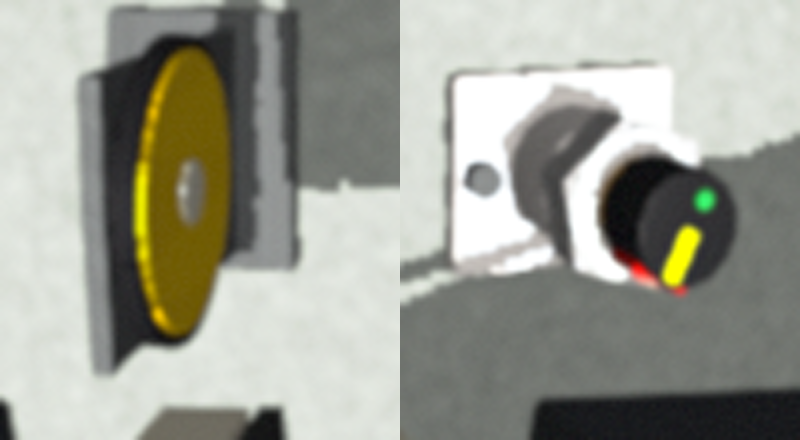

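The crops show the sensor head centre at about (472,201) px with its lens toward the image bottom, that is +y and about 70° off the reflector. The reflector's dot is at about (177.5,193). I'll move above the master, turning to its yaw, then re-measure.

>>> arm_command(
  commands=[0, -1, 40, 6, 100, 0, 0, 0, 0, 100],
)

```text
clock: 0.4
tool_pos: [0.6333, 0.0009, 0.2244]
orientation: [15.0, 89.8, -171.2]
force: [0.8, 0.3, 1.4]
opening: 0.0879
```

```bash
python3 - <<'E'
from h import *
s=dict(np.load('pics/wrist0.npz'))
print('dot',plane(s,[177.5,193],.074,1),'head',plane(s,[471.75,201.2],.086,1),'line',plane(s,[[473,203],[467,215]],.086,1))
o,R=tool(); print(o['tool_pos'],o['orientation'],o['joint_pos'],R.round(3).tolist())
s=snap('wrist','w1.png'); np.savez('pics/w1.npz',**s); h=hsv(s)
for r in rects(s,((h[...,0]<6)|(h[...,0]>174))&(h[...,1]>150)&(h[...,2]>80),.078,1): print(r)
print(plane(s,[[282,330]],.07,1))
E
```

```text
dot [[ 0.78134142 -0.00561148]] head [[ 0.47385446 -0.00101745]] line [[0.47182969 0.00094428]
 [0.47759407 0.01429401]]
[0.63327805 0.00089328 0.22441441] [  15.02618008   89.78868638 -171.17311193] [ 1.76903807e+01  1.68617057e+01 -4.91274088e+00 -3.50101243e-02
 -6.84343473e+01 -2.38767448e+01] [[-0.004, -0.108, -0.994], [-0.001, -0.994, 0.108], [-1.0, 0.001, 0.004]]
(634.5, 1.2, 57.7, 141.0, -6.1, array([282., 205.]))
[[0.65156821 0.15880071]]
```

View pics/w1.png

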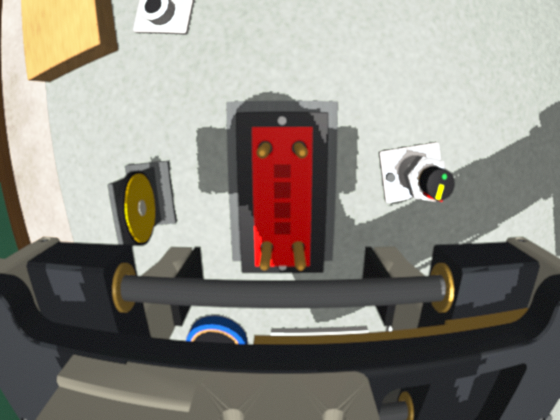

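The view shows the nest centred below with the jaws square to it; the master is at (282,205) px, 634.5/1.2 mm. I'll descend in steps.

>>> arm_command(
  commands=[50, 0, -1.3, 0, 100, 50, 0, 0, 0, 100, 40, 0, 0, 0, 100, 0, 0, 0, 0, 100],
)

```text
clock: 0.95
tool_pos: [0.6389, 0.001, 0.0818]
orientation: [148.5, 90.0, -37.4]
force: [1.0, -0.1, 0.4]
opening: 0.0876
```

>>> arm_command(
  commands=[8, 0, 4.3, 0, 100, 4, 0, 0, 0, 100, 0, 0, 0, 0, 100],
)

```text
clock: 1.32
tool_pos: [0.6375, 0.002, 0.0731]
orientation: [-172.1, 89.6, 2.1]
force: [-0.6, -0.1, -0.2]
opening: 0.0874
```

```bash
cat >> h.py <<'E'
def st():
    o,R=tool(); print('t',round(o['clock'],2),'tcp',(o['tool_pos']*1000).round(1),'jawdir',round((np.degrees(np.arctan2(R[1,2],R[0,2]))+90)%180-90,2),'zangle',round(np.degrees(np.arctan2(R[1,2],R[0,2])),1),'tilt',R[:,0].round(3),'J',o['joint_pos'].round(1),'F',o['force'].round(1),'M',o['moment'].round(2),'op',round(o['opening']*1000,1)); return o,R
def go(x,y,z=None,yaw=None):
    "tool-axes shift to reach world mm; yaw = desired world angle of tool z"
    o,R=tool(); p=o['tool_pos']*1000
    d=np.array([x,y,p[2] if z is None else z])-p; t=R.T@d
    print('shift',t.round(1), 'turn', None if yaw is None else round(-((yaw-np.degrees(np.arctan2(R[1,2],R[0,2]))+180)%360-180),1))
E
python3 -c "
from h import *
st();go(634.6,1.2,69,180-6)"
```

```text
t 1.32 tcp [637.5   2.   73.1] jawdir -5.84 zangle 174.2 tilt [ 0.006  0.    -1.   ] J [ 17.7  24.4 -15.3   0.1 -50.  -23.7] F [-0.6 -0.1 -0.2] M [0.   0.04 0.03] op 87.4
shift [4.1 1.1 2.8] turn 0.2
```

>>> arm_command(
  commands=[4, 1, 3, 0, 100, 0, 0, 0, 0, 100],
)

```text
clock: 1.58
tool_pos: [0.635, 0.0014, 0.0705]
orientation: [-168.4, 89.5, 5.7]
force: [-0.4, -0.5, -0.6]
opening: 0.0879
```

>>> arm_command(
  commands=[2, 0, 0.4, 0, 100, 0, 0, 0, 0, 50, 0, 0, 0, 0, 50, 0, 0, 0, 0, 50, 0, 0, 0, 0, 50],
)

```text
clock: 2.2
tool_pos: [0.6347, 0.0015, 0.0688]
orientation: [-168.1, 89.5, 6.1]
force: [-2.6, -0.3, 0.6]
opening: 0.0556
```

>>> arm_command(
  commands=[0, 0, 0, 0, 40, 0, 0, 0, 0, 40, 0, 0, 0, 0, 40, 0, 0, 0, 0, 40],
)

```text
clock: 2.7
tool_pos: [0.6346, 0.0015, 0.0688]
orientation: [-168.2, 89.5, 6.0]
force: [0.6, 0.3, 0.0]
opening: 0.0558
```

```bash
python3 -c "
from h import *
st()
s=snap('wrist','w2.png'); np.savez('pics/w2.npz',**s)"
```

```text
t 2.7 tcp [634.6   1.5  68.8] jawdir -5.83 zangle 174.2 tilt [ 0.009  0.001 -1.   ] J [ 17.8  24.4 -16.    0.1 -49.1 -23.7] F [0.6 0.3 0. ] M [0.07 0.19 0.04] op 55.8
```

View pics/w2.png

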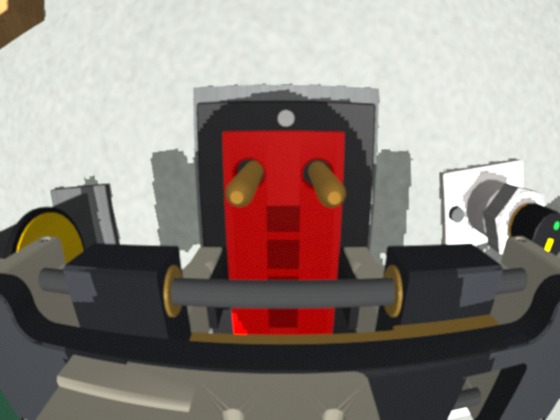

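The master is gripped (opening 55.8 mm, no side force); its near edge is at row 131 and the posts stand clear in their holes. Next I lift and carry it.

>>> arm_command(
  commands=[-20, 0, 0, 0, 40, -40, 0, 0, 0, 40, -40, 0, 0, 0, 40, -30, 0, 0, 0, 40, 0, 0, 0, 0, 40],
)

```text
clock: 3.38
tool_pos: [0.632, 0.0012, 0.1992]
orientation: [-164.7, 89.8, 9.4]
force: [0.3, 0.7, -2.5]
opening: 0.0556
```

```bash
cat >> h.py <<'E'
def plan(x,y,z,yaw,n,op):
    "ideal rows to world pose (mm, deg of tool z)"
    o,R=tool(); p=o['tool_pos']*1000; a0=np.degrees(np.arctan2(R[1,2],R[0,2]))
    da=(yaw-a0+180)%360-180; d=(np.array([x,y,z])-p)/n; rows=[]
    for i in range(n):
        a=np.radians(a0+da*i/n); zt=np.array([np.cos(a),np.sin(a),0]); xt=np.array([0,0,-1]); yt=np.cross(zt,xt)
        rows.append([round(d@xt,0),round(d@yt,0),round(d@zt,0),round(-da/n,1),op])
    print([int(v) if v==int(v) else v for r in rows for v in r])
E
python3 -c "
from h import *
st();plan(483,408,190,95,10,40)"
```

```text
t 3.38 tcp [632.    1.2 199.2] jawdir -5.88 zangle 174.1 tilt [ 0.004  0.001 -1.   ] J [ 17.8  17.4  -7.5   0.  -64.8 -23.7] F [ 0.3  0.7 -2.5] M [ 0.07  0.01 -0.01] op 55.6
[1, -39, 19, np.float64(7.9), 40, 1, -36, 24, np.float64(7.9), 40, 1, -32, 29, np.float64(7.9), 40, 1, -28, 33, np.float64(7.9), 40, 1, -23, 37, np.float64(7.9), 40, 1, -18, 39, np.float64(7.9), 40, 1, -12, 42, np.float64(7.9), 40, 1, -6, 43, np.float64(7.9), 40, 1, -1, 43, np.float64(7.9), 40, 1, 5, 43, np.float64(7.9), 40]
```

>>> arm_command(
  commands=[0, -39, 19, 7.9, 40, 0, -36, 24, 7.9, 40, 0, -32, 29, 7.9, 40, 0, -28, 33, 7.9, 40, 0, -23, 37, 7.9, 40],
)

```text
clock: 4.0
tool_pos: [0.5539, 0.207, 0.1909]
orientation: [65.9, 89.6, -161.1]
force: [0.8, 0.9, -2.4]
opening: 0.0553
```

>>> arm_command(
  commands=[0, -18, 39, 7.9, 40, 0, -12, 42, 7.9, 40, 0, -6, 43, 7.9, 40, 0, -1, 43, 7.9, 40, 0, 0, 0, 0, 40],
)

```text
clock: 4.62
tool_pos: [0.4926, 0.3769, 0.1814]
orientation: [109.2, 89.0, -150.5]
force: [0.4, -1.0, -3.1]
opening: 0.0556
```

```bash
python3 -c "
from h import *
st();plan(483,408,100,95,4,40)
s=snap('wrist'); h=hsv(s)
for r in rects(s,(abs(h[...,0]-28)<5)&(h[...,1]>150)&(h[...,2]>120),.004,1,100): print(r)
"
```

```text
t 4.62 tcp [492.6 376.9 181.4] jawdir -79.68 zangle 100.3 tilt [-0.016 -0.009 -1.   ] J [  55.2   17.9   -9.1   -0.5  -63.9 -134.6] F [ 0.4 -1.  -3.1] M [-0.09 -0.11  0.  ] op 55.6
[20, 1, 8, np.float64(1.3), 40, 20, 1, 8, np.float64(1.3), 40, 20, 1, 8, np.float64(1.3), 40, 20, 2, 8, np.float64(1.3), 40]
(466.9, 407.9, 109.0, 152.2, -85.0, array([339., 147.]))
```

>>> arm_command(
  commands=[30, 1, 8, 1.3, 40, 40, 1, 8, 1.3, 40, 40, 1, 8, 1.3, 40, 30, 2, 8, 1.3, 40, 0, 0, 0, 0, 40],
)

```text
clock: 5.3
tool_pos: [0.4803, 0.3997, 0.0338]
orientation: [120.1, 88.6, -144.8]
force: [0.5, -1.1, -1.9]
opening: 0.0559
```

```bash
python3 -c "
from h import *
st();go(483,408,8,95)"
```

```text
t 5.3 tcp [480.3 399.7  33.8] jawdir -84.93 zangle 95.1 tilt [-0.02  -0.014 -1.   ] J [  57.3   26.9  -17.1   -0.7  -47.3 -141.8] F [ 0.5 -1.1 -1.9] M [-0.02 -0.16  0.03] op 55.9
shift [25.6 -3.9  8.3] turn 0.1
```

>>> arm_command(
  commands=[12, -2, 5, 0, 40, 8, -1, 3, 0, 40, 3, 0, 0, 0, 40, 0, 0, 0, 0, 40],
)

```text
clock: 5.8
tool_pos: [0.4843, 0.4082, 0.0123]
orientation: [117.1, 88.9, -147.8]
force: [0.2, -0.5, -2.6]
opening: 0.0557
```

```bash
python3 -c "
from h import *
st();go(483,408,8,95)"
```

```text
t 5.8 tcp [484.3 408.2  12.3] jawdir -84.88 zangle 95.1 tilt [-0.017 -0.011 -1.   ] J [  57.4   28.9  -17.    -0.7  -45.1 -141.8] F [ 0.2 -0.5 -2.6] M [-0.03 -0.16  0.01] op 55.7
shift [ 4.3  1.3 -0.1] turn 0.1
```

>>> arm_command(
  commands=[3, 0, 0, 0, 40, 2, 0, 0, 0, 40, 0, 0, 0, 0, 40],
)

```text
clock: 6.18
tool_pos: [0.4846, 0.4086, 0.0082]
orientation: [114.8, 89.0, -150.0]
force: [-0.2, 0.3, -2.2]
opening: 0.0555
```

>>> arm_command(
  commands=[0, 0, 0, 0, 100, 0, 0, 0, 0, 100, 0, 0, 0, 0, 100, 0, 0, 0, 0, 100],
)

```text
clock: 6.68
tool_pos: [0.4854, 0.4095, 0.0094]
orientation: [112.6, 89.1, -152.2]
force: [0.6, 0.5, 0.3]
opening: 0.0864
```

>>> arm_command(
  commands=[-20, 0, 0, 0, 100, -40, 0, 0, 0, 100, -50, 0, 0, 0, 100, -50, 0, 0, 0, 100, 0, 0, 0, 0, 100],
)

```text
clock: 7.3
tool_pos: [0.4878, 0.4104, 0.1739]
orientation: [116.6, 89.0, -148.2]
force: [0.1, -0.2, -1.0]
opening: 0.0874
```

```bash
python3 -c "
from h import *
st();
s=snap('wrist','w3.png'); h=hsv(s)
for r in rects(s,((h[...,0]<6)|(h[...,0]>174))&(h[...,1]>150)&(h[...,2]>80),.016,1): print(r)
plan(477,0,170,180,10,100)
"
```

```text
t 7.3 tcp [487.8 410.4 173.9] jawdir -84.83 zangle 95.2 tilt [-0.015 -0.009 -1.   ] J [  57.3   19.7   -7.5   -0.5  -63.7 -141.9] F [ 0.1 -0.2 -1. ] M [ 0.   -0.23 -0.03] op 87.4
(486.1, 408.3, 58.1, 141.9, -84.8, array([282., 192.]))
[0, 5, -41, np.float64(-8.5), 100, 0, 11, -40, np.float64(-8.5), 100, 0, 16, -38, np.float64(-8.5), 100, 0, 22, -35, np.float64(-8.5), 100, 0, 27, -31, np.float64(-8.5), 100, 0, 31, -27, np.float64(-8.5), 100, 0, 35, -22, np.float64(-8.5), 100, 0, 37, -17, np.float64(-8.5), 100, 0, 39, -11, np.float64(-8.5), 100, 0, 41, -5, np.float64(-8.5), 100]
```

>>> arm_command(
  commands=[0, 5, -41, -8.5, 100, 0, 11, -40, -8.5, 100, 0, 16, -38, -8.5, 100, 0, 22, -35, -8.5, 100, 0, 27, -31, -8.5, 100],
)

```text
clock: 7.98
tool_pos: [0.4797, 0.1975, 0.1678]
orientation: [76.7, 88.3, -144.2]
force: [0.3, -0.4, 0.6]
opening: 0.0877
```

>>> arm_command(
  commands=[0, 31, -27, -8.5, 100, 0, 35, -22, -8.5, 100, 0, 37, -17, -8.5, 100, 0, 39, -11, -8.5, 100, 0, 41, -5, -8.5, 100],
)

```text
clock: 8.6
tool_pos: [0.4782, -0.0155, 0.1664]
orientation: [29.9, 87.8, -147.0]
force: [0.6, 0.7, 0.4]
opening: 0.0878
```

>>> arm_command(
  commands=[0, 0, 0, 0, 100],
)

```text
clock: 8.72
tool_pos: [0.4771, -0.0178, 0.1653]
orientation: [29.0, 87.7, -148.0]
force: [0.1, -0.1, 0.2]
opening: 0.0877
```

```bash
python3 -c "
from h import *
st();
s=snap('wrist','w4.png');np.savez('pics/w4.npz',**s)
print(proj(s,[[.474,-.001,.086],[.781,-.0056,.074],[.6346,.0014,.124]],1))
"
```

```text
t 8.72 tcp [477.1 -17.8 165.3] jawdir 3.0 zangle -177.0 tilt [-0.034 -0.021 -0.999] J [ 21.9   6.  -27.4   0.5 -58.9 -19.1] F [ 0.1 -0.1  0.2] M [ 0.08 -0.07  0.01] op 87.7
[[283.05090591 242.78977175]
 [ -6.23019152 215.29097946]
 [ 72.5590274  250.81353153]]
```

View pics/w4.png

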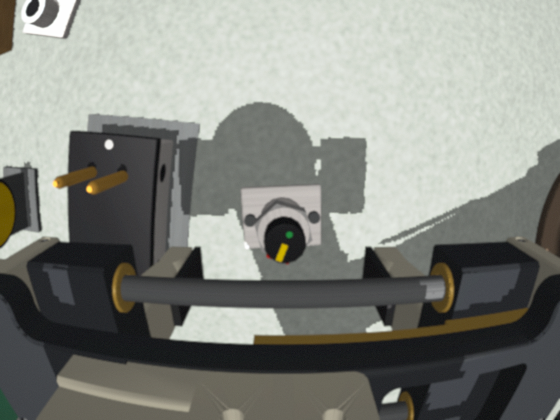

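The head is seen at (284,242) px with its yellow line running to (279,262); the tool has tilted about 2°, which I need to watch. Now to measure the sensor more finely.

```bash
python3 - <<'E'
from h import *
for nm,(u0,v0) in (('wrist0',(470,205)),('w4',(284,245))):
    s=dict(np.load('pics/%s.npz'%nm)); h=hsv(s); V,U=np.mgrid[:420,:560]; near=np.hypot(U-u0,V-v0)<26
    y=near&(abs(h[...,0]-28)<8)&(h[...,1]>150)&(h[...,2]>110); g=near&(abs(h[...,0]-65)<20)&(h[...,1]>100)&(h[...,2]>60)
    Y=plane(s,np.c_[U[y],V[y]],.086,1)*1000; G=plane(s,np.c_[U[g],V[g]],.086,1)*1000
    d=Y.mean(0)-G.mean(0); d/=np.linalg.norm(d); t=(Y-Y.mean(0))@d
    print(nm,'Y',Y.mean(0).round(1),'G',G.mean(0).round(1),'len',t.min().round(1),t.max().round(1),'ang',np.degrees(np.arctan2(d[1],d[0])).round(1),'sep',np.linalg.norm(Y.mean(0)-G.mean(0)).round(1))
    # dark top disc: fit circle to dark-vs-nondark contour
    f=s['frame']; cv2.imwrite('pics/h_%s.png'%nm,cv2.resize(f[v0-30:v0+30,u0-30:u0+30],None,fx=7,fy=7,interpolation=cv2.INTER_CUBIC))
# reflector from side view + scene: amber
for n in ('scene','side'):
    s=dict(np.load('pics/%s0.npz'%n)); h=hsv(s)
    a=(abs(h[...,0]-24)<8)&(h[...,1]>150)&(h[...,2]>60); V,U=np.mgrid[:420,:560]
    p=proj(s,[[.781,-.0056,.074]],0)[0]; k=a&(np.hypot(U-p[0],V-p[1])<30)
    print(n,p,k.sum(), U[k].mean() if k.any() else '',V[k].mean() if k.any() else '')
a=cv2.imread('pics/h_wrist0.png');b=cv2.imread('pics/h_w4.png');cv2.imwrite('pics/hh.png',np.hstack([a,b])[:,:800])
E
```

```text
wrist0 Y [475.1   7.2] G [469.9  -8.5] len -8.5 8.5 ang 71.5 sep 16.5
w4 Y [474.9   7.3] G [470.   -8.2] len -7.7 7.7 ang 72.2 sep 16.2
scene [343.12380613 267.04679551] 0  
side [328.71695611 174.05570248] 181 329.61878453038673 174.32044198895028
```

View pics/hh.png

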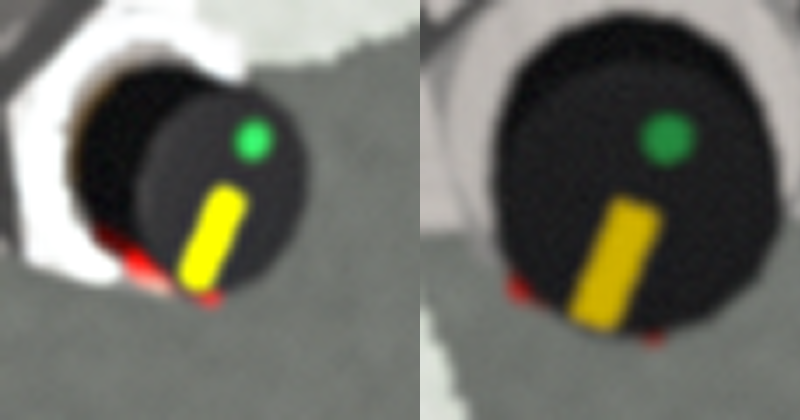

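The yellow line and green dot put the head axis at (472.4, −0.5) mm with the beam at about 72°. It needs about 73° clockwise. I'll go over the axis and check the tilt.

```bash
python3 -c "
from h import *
st();go(472.4,-.5,120)"
```

```text
t 8.78 tcp [477.3 -16.8 165.3] jawdir 2.89 zangle -177.1 tilt [-0.034 -0.021 -0.999] J [ 22.    6.1 -27.4   0.5 -58.9 -19.3] F [ 0.5 -0.1 -0.5] M [ 0.08 -0.08 -0.05] op 87.9
shift [ 45.  -17.4   2.4] turn None
```

>>> arm_command(
  commands=[15, -9, 2, 0, 100, 15, -8, 2, 0, 100, 15, 0, 0, 0, 100, 0, 0, 0, 0, 100, 0, 0, 0, 0, 100],
)

```text
clock: 9.4
tool_pos: [0.47, 0.0024, 0.1171]
orientation: [28.4, 87.5, -149.0]
force: [0.2, 1.2, 0.5]
opening: 0.0872
```

```bash
python3 -c "
from h import *
st();go(472.4,-.5,66)"
```

```text
t 9.4 tcp [470.    2.4 117.1] jawdir 2.6 zangle -177.4 tilt [-0.037 -0.022 -0.999] J [ 24.6   8.6 -31.7   0.3 -52.2 -22.2] F [0.2 1.2 0.5] M [ 0.04 -0.16  0.03] op 87.2
shift [51.1  2.  -4.2] turn None
```

>>> arm_command(
  commands=[0, 0, -50, 0, 100, 0, 0, 0, 0, 100, 0, 0, 0, 0, 100],
)

```text
clock: 9.78
tool_pos: [0.5216, 0.0056, 0.1165]
orientation: [28.9, 87.6, -148.5]
force: [-0.2, -0.1, 0.7]
opening: 0.0874
```

```bash
python3 -c "
from h import *
st()"
```

```text
t 9.78 tcp [521.6   5.6 116.5] jawdir 2.58 zangle -177.4 tilt [-0.035 -0.022 -0.999] J [ 22.5  13.3 -25.7   0.5 -53.4 -20.2] F [-0.2 -0.1  0.7] M [ 0.02 -0.09  0.01] op 87.4
```

>>> arm_command(
  commands=[0, 0, 10, 0, 100, 0, 0, 10, 0, 100, 0, 0, 10, 0, 100, 0, 0, 10, 0, 100, 0, 0, 10, 0, 100],
)

```text
clock: 10.4
tool_pos: [0.4669, 0.0031, 0.1195]
orientation: [28.7, 87.7, -148.7]
force: [0.8, 0.4, -1.2]
opening: 0.0874
```

```bash
python3 -c "
from h import *
st();go(472.4,-.5,66)"
```

```text
t 10.4 tcp [466.9   3.1 119.5] jawdir 2.56 zangle -177.4 tilt [-0.034 -0.021 -0.999] J [ 24.9   8.  -32.    0.3 -52.3 -22.5] F [ 0.8  0.4 -1.2] M [ 0.04 -0.13 -0.  ] op 87.4
shift [53.3  2.9 -7.2] turn None
```

>>> arm_command(
  commands=[0, 0, 0, -10.7, 100, 0, 0, 0, -10.7, 100, 0, 0, 0, -10.7, 100, 0, 0, 0, -10.7, 100, 0, 0, 0, 0, 100],
)

```text
clock: 11.02
tool_pos: [0.464, 0.0031, 0.1203]
orientation: [-14.4, 87.8, -148.6]
force: [-0.7, -0.4, 0.2]
opening: 0.0875
```

```bash
python3 -c "
from h import *
st()"
```

```text
t 11.03 tcp [464.    3.1 120.3] jawdir 45.83 zangle -134.2 tilt [-0.033 -0.02  -0.999] J [ 25.    7.7 -32.3   0.3 -52.2  20.6] F [-0.7 -0.4  0.2] M [-0.02 -0.09  0.01] op 87.5
```

>>> arm_command(
  commands=[0, 0, 0, 10.7, 100, 0, 0, 0, 10.7, 100, 0, 0, 0, 10.7, 100, 0, 0, 0, 10.7, 100, 0, 0, 0, 0, 100],
)

```text
clock: 11.65
tool_pos: [0.4627, 0.003, 0.1205]
orientation: [29.3, 87.8, -148.6]
force: [0.6, 0.3, -0.5]
opening: 0.0878
```

```bash
python3 -c "
from h import *
st();go(472.4,-.5,66)"
```

```text
t 11.65 tcp [462.7   3.  120.5] jawdir 2.07 zangle -177.9 tilt [-0.033 -0.02  -0.999] J [ 25.1   7.5 -32.4   0.3 -52.2 -23.2] F [ 0.6  0.3 -0.5] M [ 0.1  -0.16 -0.  ] op 87.8
shift [ 54.2   2.8 -11.4] turn None
```

>>> arm_command(
  commands=[10, 1, -4, 8.5, 100, 10, 1, -4, 8.5, 100, 10, 1, -2, 8.5, 100, 0, 0, 0, 0, 100],
)

```text
clock: 12.15
tool_pos: [0.4714, -0.0014, 0.09]
orientation: [55.4, 87.9, -148.2]
force: [0.1, -0.1, 0.0]
opening: 0.0878
```

```bash
python3 -c "
from h import *
st();go(472.4,-.5,66)"
```

```text
t 12.15 tcp [471.4  -1.4  90. ] jawdir -23.68 zangle 156.3 tilt [-0.032 -0.02  -0.999] J [ 24.1  10.6 -33.6   0.4 -47.9 -48. ] F [ 0.1 -0.1  0. ] M [ 0.07 -0.12 -0.01] op 87.8
shift [23.9 -1.9 -1.1] turn None
```

>>> arm_command(
  commands=[12, -1, -1, 0, 100, 10, -1, 0, 0, 100, 0, 0, 0, 0, 100],
)

```text
clock: 12.52
tool_pos: [0.4726, -0.0001, 0.0669]
orientation: [55.3, 87.9, -147.9]
force: [-0.2, -0.7, 0.1]
opening: 0.0873
```

```bash
python3 -c "
from h import *
st();go(472.4,-.5,66)"
```

```text
t 12.53 tcp [ 4.726e+02 -1.000e-01  6.690e+01] jawdir -23.21 zangle 156.8 tilt [-0.031 -0.019 -0.999] J [ 24.2  12.6 -35.    0.4 -44.5 -47.7] F [-0.2 -0.7  0.1] M [ 0.11 -0.13  0.02] op 87.3
shift [ 1.   0.4 -0. ] turn None
```

>>> arm_command(
  commands=[0, 0, 0, 0, 50, 0, 0, 0, 0, 30, 0, 0, 0, 0, 25, 0, 0, 0, 0, 20, 0, 0, 0, 0, 20],
)

```text
clock: 13.15
tool_pos: [0.4731, 0.0002, 0.0677]
orientation: [55.8, 88.0, -147.3]
force: [-0.3, 0.7, -0.2]
opening: 0.0433
```

>>> arm_command(
  commands=[0, 0, 0, 0, 20, 0, 0, 0, 0, 20],
)

```text
clock: 13.4
tool_pos: [0.4715, 0.0005, 0.0676]
orientation: [52.9, 87.9, -150.3]
force: [0.6, -0.4, 0.3]
opening: 0.0343
```

```bash
python3 -c "
from h import *
st()"
```

```text
t 13.4 tcp [471.5   0.5  67.6] jawdir -23.17 zangle 156.8 tilt [-0.032 -0.018 -0.999] J [ 24.2  12.5 -35.    0.3 -44.7 -47.6] F [ 0.6 -0.4  0.3] M [ 0.1  -0.37  0.04] op 34.3
```

>>> arm_command(
  commands=[0, 0, 0, 9, 20, 0, 0, 0, 9, 20, 0, 0, 0, 9, 20, 0, 0, 0, 9, 20, 0, 0, 0, 0, 20],
)

```text
clock: 14.02
tool_pos: [0.4715, 0.0006, 0.0675]
orientation: [89.7, 87.9, -150.5]
force: [-0.5, -1.0, 1.7]
opening: 0.0328
```

```bash
python3 -c "
from h import *
st();go(472,0,67.6,156.8-73)"
```

```text
t 14.03 tcp [471.5   0.6  67.5] jawdir -60.15 zangle 119.9 tilt [-0.032 -0.018 -0.999] J [ 24.2  12.5 -35.    0.3 -44.7 -84.6] F [-0.5 -1.   1.7] M [ 0.58  0.19 -0.1 ] op 32.8
shift [-0.1 -0.1 -0.8] turn 36.1
```

>>> arm_command(
  commands=[0, 0, 0, 9, 20, 0, 0, 0, 9, 20, 0, 0, 0, 9, 20, 0, 0, 0, 8.5, 20, 0, 0, 0, 0, 20],
)

```text
clock: 14.65
tool_pos: [0.4717, 0.0005, 0.0672]
orientation: [124.4, 87.9, -151.2]
force: [-1.4, -0.2, 0.7]
opening: 0.0333
```

```bash
python3 -c "
from h import *
st();go(472,0,67.6,156.8-73)
s=snap('wrist','w5.png')"
```

```text
t 14.65 tcp [471.7   0.5  67.2] jawdir 84.48 zangle 84.5 tilt [-0.031 -0.017 -0.999] J [  24.2   12.5  -35.     0.2  -44.6 -119.9] F [-1.4 -0.2  0.7] M [ 0.71  0.06 -0.11] op 33.3
shift [-0.4 -0.3 -0.5] turn 0.7
```

>>> arm_command(
  commands=[0, 0, 0, 0, 60, 0, 0, 0, 0, 100, 0, 0, 0, 0, 100, 0, 0, 0, 0, 100],
)

```text
clock: 15.2
tool_pos: [0.4719, 0.0005, 0.0673]
orientation: [124.7, 87.9, -150.2]
force: [-1.1, 0.7, -0.0]
opening: 0.0676
```

>>> arm_command(
  commands=[-30, 0, 0, 0, 100, -30, 0, 0, 0, 100, -30, 0, 0, 0, 100, 0, 0, 0, 0, 100],
)

```text
clock: 15.7
tool_pos: [0.4745, 0.002, 0.1595]
orientation: [124.8, 87.8, -150.0]
force: [-0.2, -0.3, 0.1]
opening: 0.0876
```

```bash
python3 - <<'E'
from h import *
st(); s=snap('wrist','w6.png'); np.savez('pics/w6.npz',**s); h=hsv(s); V,U=np.mgrid[:420,:560]
u0,v0=proj(s,[[.4724,-.0005,.086]],1)[0]; near=np.hypot(U-u0,V-v0)<40
y=near&(abs(h[...,0]-28)<8)&(h[...,1]>150)&(h[...,2]>90); g=near&(abs(h[...,0]-65)<20)&(h[...,1]>100)&(h[...,2]>50)
Y=plane(s,np.c_[U[y],V[y]],.086,1)*1000; G=plane(s,np.c_[U[g],V[g]],.086,1)*1000
d=Y.mean(0)-G.mean(0); print(u0,v0,Y.mean(0),G.mean(0),np.degrees(np.arctan2(d[1],d[0])))
u0,v0=int(u0),int(v0); f=s['frame']
cv2.imwrite('pics/w6c.png',cv2.resize(f[max(0,v0-60):v0+60,u0-60:u0+60],None,fx=5,fy=5,interpolation=cv2.INTER_CUBIC))
E
```

```text
t 15.7 tcp [474.5   2.  159.5] jawdir 85.2 zangle 85.2 tilt [-0.033 -0.019 -0.999] J [  24.3    6.1  -28.1    0.3  -58.  -119.2] F [-0.2 -0.3  0.1] M [ 0.04 -0.24  0.01] op 87.6
281.6034751795353 221.0382481059501 [479.94732778   1.25711383] [463.86200618  -0.89429387] 7.618084133938205
```

View pics/w6c.png

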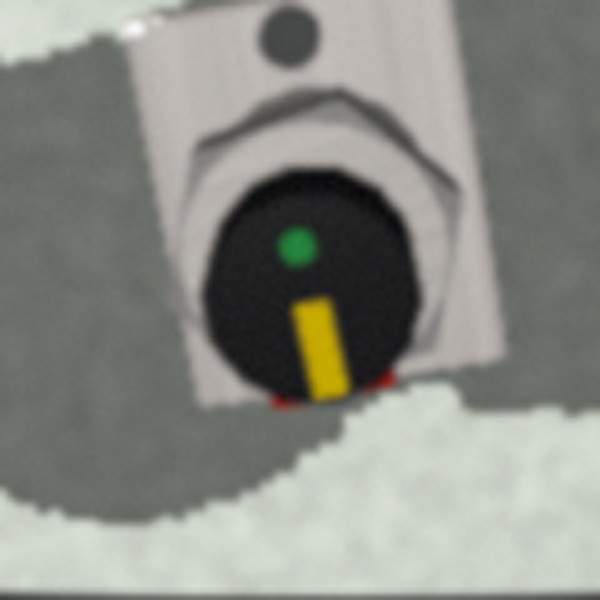

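The yellow line is at (320,350) in the crop and the beam measures 7.6°, so about 8.5° more clockwise is needed. I'll regrip and finish.

>>> arm_command(
  commands=[30, 0, 0, 0, 100, 30, 0, 0, 0, 100, 30, 0, 0, 0, 100, 0, 0, 0, 0, 100],
)

```text
clock: 16.25
tool_pos: [0.4684, -0.0006, 0.0638]
orientation: [122.6, 87.6, -152.2]
force: [0.7, 0.3, -0.0]
opening: 0.0875
```

```bash
python3 -c "
from h import *
st();go(472,0,66)"
```

```text
t 16.25 tcp [468.4  -0.6  63.8] jawdir 85.2 zangle 85.2 tilt [-0.038 -0.02  -0.999] J [  24.2   12.7  -35.3    0.2  -44.4 -119.2] F [ 0.7  0.3 -0. ] M [ 0.03 -0.24 -0.04] op 87.5
shift [-2.3 -3.4  0.9] turn None
```

>>> arm_command(
  commands=[-2, -3.5, 1, 0, 80, 0, 0, 0, 0, 40, 0, 0, 0, 0, 20, 0, 0, 0, 0, 20, 0, 0, 0, 0, 20],
)

```text
clock: 16.88
tool_pos: [0.4743, 0.0008, 0.0688]
orientation: [123.9, 87.8, -150.9]
force: [0.4, 0.1, -0.5]
opening: 0.043
```

>>> arm_command(
  commands=[0, 0, 0, 0, 20, 0, 0, 0, 0, 20, 0, 0, 0, 0, 20],
)

```text
clock: 17.25
tool_pos: [0.4743, 0.0003, 0.0689]
orientation: [124.6, 87.8, -150.2]
force: [-0.2, -1.2, -0.3]
opening: 0.0334
```

>>> arm_command(
  commands=[0, 0, 0, 5, 20, 0, 0, 0, 5, 20, 0, 0, 0, 1, 20, 0, 0, 0, 0, 20],
)

```text
clock: 17.75
tool_pos: [0.4742, -0.0002, 0.0689]
orientation: [136.4, 87.8, -149.6]
force: [-0.3, -2.4, 0.8]
opening: 0.0331
```

```bash
python3 -c "
from h import *
st()"
```

```text
t 17.75 tcp [ 4.742e+02 -2.000e-01  6.890e+01] jawdir 74.06 zangle 74.1 tilt [-0.033 -0.02  -0.999] J [  24.1   12.6  -34.5    0.3  -45.1 -130.3] F [-0.3 -2.4  0.8] M [-0.27 -0.45  0.02] op 33.1
```

>>> arm_command(
  commands=[0, 0, 0, 0, 60, 0, 0, 0, 0, 100, 0, 0, 0, 0, 100, 0, 0, 0, 0, 100],
)

```text
clock: 18.25
tool_pos: [0.4741, 0.0003, 0.0688]
orientation: [135.5, 87.8, -150.3]
force: [-0.4, 0.1, 0.3]
opening: 0.068
```

>>> arm_command(
  commands=[-30, 0, 0, 0, 100, -30, 0, 0, 0, 100, -30, 0, 0, 0, 100, 0, 0, 0, 0, 100],
)

```text
clock: 18.75
tool_pos: [0.4768, 0.0021, 0.161]
orientation: [135.2, 87.7, -150.6]
force: [0.2, -0.7, 0.2]
opening: 0.0878
```

```bash
cat > beam.py <<'E'
from h import *
st(); s=snap('wrist','wb.png'); np.savez('pics/wb.npz',**s); h=hsv(s); V,U=np.mgrid[:420,:560]
u0,v0=proj(s,[[.472,0,.086]],1)[0]; near=np.hypot(U-u0,V-v0)<40
y=near&(abs(h[...,0]-28)<8)&(h[...,1]>150)&(h[...,2]>80); g=near&(abs(h[...,0]-65)<20)&(h[...,1]>100)&(h[...,2]>40)
Y=plane(s,np.c_[U[y],V[y]],.086,1)*1000; G=plane(s,np.c_[U[g],V[g]],.086,1)*1000
d=Y.mean(0)-G.mean(0); print(u0,v0,Y.mean(0),G.mean(0),(Y.mean(0)+G.mean(0))/2,'beam',np.degrees(np.arctan2(d[1],d[0])))
E
python3 beam.py
```

```text
t 18.75 tcp [476.8   2.1 161. ] jawdir 74.23 zangle 74.2 tilt [-0.035 -0.02  -0.999] J [  24.2    6.3  -27.6    0.2  -58.4 -130.1] F [ 0.2 -0.7  0.2] M [ 0.04 -0.26  0.05] op 87.8
281.1730628279243 217.45179560575008 [ 4.79886065e+02 -1.86804973e-01] [463.69251958   0.82095345] [4.71789292e+02 3.17074238e-01] beam -3.561044625413996
```

The beam now measures −3.6° against about −1.1° wanted, so I'll turn it back 2.5°.

>>> arm_command(
  commands=[30, 0, 0, 0, 100, 30, 0, 0, 0, 100, 28, 0, 0, 0, 100, 0, 2, 1, 0, 60, 0, 0, 0, 0, 30],
)

```text
clock: 19.42
tool_pos: [0.4688, 0.0011, 0.0676]
orientation: [133.3, 87.4, -152.6]
force: [0.1, -0.6, 0.6]
opening: 0.073
```

>>> arm_command(
  commands=[0, 0, 0, 0, 20, 0, 0, 0, 0, 20, 0, 0, 0, 0, 20, 0, 0, 0, 0, 20, 0, 0, 0, 0, 20],
)

```text
clock: 20.05
tool_pos: [0.4701, 0.0009, 0.07]
orientation: [134.8, 87.6, -151.0]
force: [2.2, -2.0, -3.0]
opening: 0.0331
```

>>> arm_command(
  commands=[0, 0, 0, -2.5, 20, 0, 0, 0, 0, 20],
)

```text
clock: 20.3
tool_pos: [0.4701, 0.0009, 0.07]
orientation: [132.1, 87.6, -151.2]
force: [0.3, -1.4, -1.0]
opening: 0.033
```

```bash
python3 -c "
from h import *
st()"
```

```text
t 20.3 tcp [470.1   0.9  70. ] jawdir 76.74 zangle 76.7 tilt [-0.037 -0.02  -0.999] J [  24.4   12.3  -34.8    0.3  -45.3 -127.8] F [ 0.3 -1.4 -1. ] M [-0.17 -0.36  0.06] op 33.0
```

>>> arm_command(
  commands=[0, 0, 0, 0, 60, 0, 0, 0, 0, 100, 0, 0, 0, 0, 100, 0, 0, 0, 0, 100],
)

```text
clock: 20.8
tool_pos: [0.4702, 0.0012, 0.0702]
orientation: [132.0, 87.6, -151.4]
force: [1.2, -0.3, -0.1]
opening: 0.0676
```

>>> arm_command(
  commands=[-30, 0, 0, 0, 100, -30, 0, 0, 0, 100, -30, 0, 0, 0, 100, 0, 0, 0, 0, 100],
)

```text
clock: 21.3
tool_pos: [0.4733, 0.0029, 0.1624]
orientation: [131.9, 87.5, -151.5]
force: [-1.4, 0.2, -1.3]
opening: 0.0878
```

```bash
python3 beam.py; python3 - <<'E'
from h import *
s=dict(np.load('pics/wb.npz'));f=s['frame']; u,v=proj(s,[[.472,0,.05]],1)[0].astype(int)
print(u,v); cv2.imwrite('pics/wbc.png',cv2.resize(f[max(0,v-60):v+60,u-60:u+60],None,fx=5,fy=5,interpolation=cv2.INTER_CUBIC))
E
```

```text
t 21.3 tcp [473.3   2.9 162.4] jawdir 76.63 zangle 76.6 tilt [-0.038 -0.021 -0.999] J [  24.4    6.   -27.8    0.2  -58.7 -127.9] F [-1.4  0.2 -1.3] M [ 0.08 -0.23  0.01] op 87.8
281.49349711215996 221.76361171825266 [4.79899894e+02 1.42424326e-01] [463.76704884   0.47361556] [4.71833471e+02 3.08019942e-01] beam -1.1760600439673323
282 210
```

View pics/wbc.png

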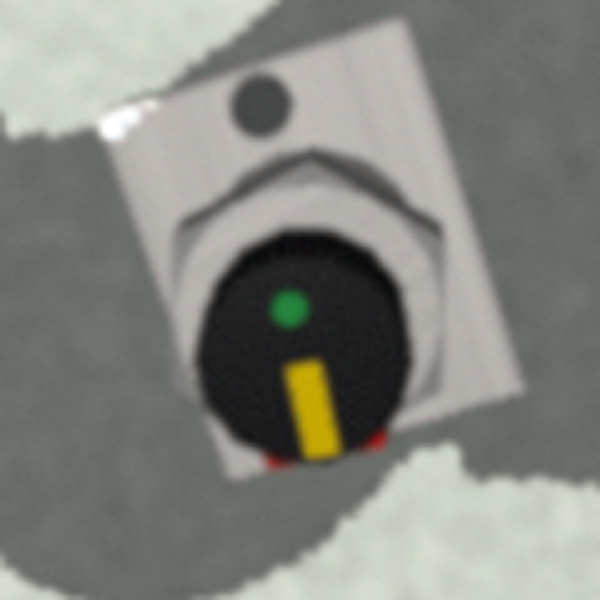

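The beam measures −1.18°, which is on target. In the crop the nut's side flats are upright, at x≈180 and 440, so the jaws are already square to a pair of flats. I'll wind the wrist back 240° before gripping the nut.

>>> arm_command(
  commands=[0, 0, 0, -10, 100, 0, 0, 0, -10, 100, 0, 0, 0, -10, 100, 0, 0, 0, -10, 100, 0, 0, 0, -10, 100],
)

```text
clock: 21.98
tool_pos: [0.4689, 0.0019, 0.1562]
orientation: [77.3, 86.9, -154.7]
force: [-0.7, -0.1, 1.3]
opening: 0.0876
```

>>> arm_command(
  commands=[0, 0, 0, -10, 100, 0, 0, 0, -10, 100, 0, 0, 0, -10, 100, 0, 0, 0, -10, 100, 0, 0, 0, -10, 100],
)

```text
clock: 22.6
tool_pos: [0.4653, 0.0009, 0.1506]
orientation: [24.1, 86.4, -156.2]
force: [-0.3, 0.0, -1.4]
opening: 0.0879
```

>>> arm_command(
  commands=[0, 0, 0, -10, 100, 0, 0, 0, -10, 100, 0, 0, 0, -10, 100, 0, 0, 0, -10, 100, 0, 0, 0, -10, 100],
)

```text
clock: 23.22
tool_pos: [0.4615, -0.0002, 0.145]
orientation: [-28.6, 85.8, -157.3]
force: [1.0, 0.1, -0.0]
opening: 0.0879
```

>>> arm_command(
  commands=[0, 0, 0, -10, 100, 0, 0, 0, -10, 100, 0, 0, 0, -10, 100, 0, 0, 0, -10, 100, 0, 0, 0, -10, 100],
)

```text
clock: 23.85
tool_pos: [0.4578, -0.0012, 0.1394]
orientation: [-81.1, 85.3, -158.1]
force: [0.1, -0.2, -0.9]
opening: 0.0879
```

>>> arm_command(
  commands=[0, 0, 0, -10, 100, 0, 0, 0, -10, 100, 0, 0, 0, -10, 100, 0, 0, 0, -10, 100, 0, 0, 0, 0, 100],
)

```text
clock: 24.48
tool_pos: [0.4541, -0.0022, 0.1342]
orientation: [-122.9, 84.7, -158.8]
force: [-0.4, -0.4, 0.2]
opening: 0.0873
```

```bash
python3 -c "
from h import *
st();go(471.8,.3,100,76.6-120)"
```

```text
t 24.48 tcp [454.1  -2.2 134.2] jawdir -35.93 zangle -35.9 tilt [-0.086 -0.033 -0.996] J [ 24.4   7.7 -30.   -0.3 -57.6 119.9] F [-0.4 -0.4  0.2] M [-0.05 -0.34 -0.02] op 87.3
shift [32.4 15.  14.5] turn 7.5
```

The drift depends on height: sinking and tilting above about 150 mm, roughly neutral or recovering lower down. I'll get low around the nut with open jaws and see whether idle rows repair the tilt.

>>> arm_command(
  commands=[16, 8, 7, 4, 100, 16, 7, 7, 3.5, 100, 20, 0, 0, 0, 100, 0, 0, 0, 0, 100],
)

```text
clock: 24.98
tool_pos: [0.469, -0.0011, 0.0774]
orientation: [-114.3, 84.6, -158.9]
force: [0.8, -0.3, 0.7]
opening: 0.0877
```

```bash
python3 -c "
from h import *
st();go(471.8,.3,40,76.6-120)"
```

```text
t 24.98 tcp [469.   -1.1  77.4] jawdir -44.72 zangle -44.7 tilt [-0.088 -0.034 -0.996] J [ 23.8  13.4 -31.9  -0.3 -50.1 111.8] F [ 0.8 -0.3  0.7] M [-0.03 -0.29  0.04] op 87.7
shift [37.   6.2  2.4] turn -1.3
```

>>> arm_command(
  commands=[18, 3, 1, 0, 100, 18, 3, 1, 0, 100, 0, 0, 0, 0, 100],
)

```text
clock: 25.35
tool_pos: [0.4726, 0.0008, 0.0419]
orientation: [-113.5, 84.7, -158.5]
force: [0.2, -0.0, 0.3]
opening: 0.0874
```

```bash
python3 -c "
from h import *
st()"
```

```text
t 25.35 tcp [472.6   0.8  41.9] jawdir -45.11 zangle -45.1 tilt [-0.086 -0.034 -0.996] J [ 23.8  16.6 -33.6  -0.3 -45.1 111.4] F [ 0.2 -0.   0.3] M [-0.07 -0.29 -0.  ] op 87.4
```

>>> arm_command(
  commands=[0, 0, 0, 0, 100, 0, 0, 0, 0, 100, 0, 0, 0, 0, 100, 0, 0, 0, 0, 100, 0, 0, 0, 0, 100],
)

```text
clock: 25.98
tool_pos: [0.4741, 0.0013, 0.0448]
orientation: [-113.2, 84.9, -158.3]
force: [0.1, 0.3, 0.4]
opening: 0.0876
```

```bash
python3 -c "
from h import *
st()"
```

```text
t 25.98 tcp [474.1   1.3  44.8] jawdir -45.18 zangle -45.2 tilt [-0.082 -0.033 -0.996] J [ 23.8  16.3 -33.5  -0.3 -45.3 111.3] F [0.1 0.3 0.4] M [-0.03 -0.29 -0.  ] op 87.6
```

Confirmed: down low the idle rows undo the tilt. I'll dwell here for a few calls, following the drift.

>>> arm_command(
  commands=[2, -0.5, -0.2, 0, 100, 2, -0.5, -0.2, 0, 100, 2, -0.5, -0.2, 0, 100, 2, -0.5, -0.2, 0, 100, 2, -0.5, -0.2, 0, 100],
)

```text
clock: 26.6
tool_pos: [0.4705, -0.0003, 0.0343]
orientation: [-113.2, 84.9, -158.3]
force: [0.2, 0.2, 0.5]
opening: 0.0872
```

>>> arm_command(
  commands=[2, -0.5, -0.2, 0, 100, 2, -0.5, -0.2, 0, 100, 1, -0.4, -0.2, 0, 100, 1, -0.4, -0.2, 0, 100, 1, -0.4, -0.2, 0, 100],
)

```text
clock: 27.22
tool_pos: [0.4674, -0.0014, 0.027]
orientation: [-113.2, 84.9, -158.3]
force: [-0.9, -0.2, -0.1]
opening: 0.0872
```

```bash
python3 -c "
from h import *
st();go(471.8,.3,31,76.6-120)"
```

```text
t 27.23 tcp [467.4  -1.4  27. ] jawdir -45.19 zangle -45.2 tilt [-0.083 -0.033 -0.996] J [ 23.9  17.4 -35.2  -0.3 -42.4 111.2] F [-0.9 -0.2 -0.1] M [-0.05 -0.26 -0.01] op 87.2
shift [-4.4  4.   1.7] turn -1.8
```

>>> arm_command(
  commands=[-4, 4, 2, 0, 100, 0, 0, 0, 0, 100, 0, 0, 0, 0, 100, 0, 0, 0, 0, 100, 0, 0, 0, 0, 100],
)

```text
clock: 27.85
tool_pos: [0.4725, 0.0003, 0.0309]
orientation: [-113.2, 84.9, -158.3]
force: [-0.3, 0.1, 0.2]
opening: 0.0875
```

>>> arm_command(
  commands=[0, 0, 0, 0, 100, 0, 0, 0, 0, 100, 0, 0, 0, 0, 100, 0, 0, 0, 0, 100, 0, 0, 0, 0, 100],
)

```text
clock: 28.48
tool_pos: [0.4724, 0.0002, 0.0309]
orientation: [-113.2, 84.9, -158.3]
force: [0.1, 0.0, 0.3]
opening: 0.0874
```

```bash
python3 -c "
from h import *
o,R=st();go(471.8,.3,31,76.6-120);print(o['tau'].round(1),o['qvel'].round(2))"
```

```text
t 28.48 tcp [4.724e+02 2.000e-01 3.090e+01] jawdir -45.19 zangle -45.2 tilt [-0.083 -0.033 -0.996] J [ 23.8  17.4 -34.4  -0.3 -43.2 111.3] F [0.1 0.  0.3] M [-0.04 -0.26  0.03] op 87.4
shift [-0.1 -0.4 -0.5] turn -1.8
[ -0.  -43.7  19.    4.5  -0.2   0. ] [-0.09 -0.07 -0.    0.04  0.03 -0.03]
```

>>> arm_command(
  commands=[0, 0, 0, -10, 100, 0, 0, 0, -10, 100, 0, 0, 0, -10, 100, 0, 0, 0, -10, 100, 0, 0, 0, -10, 100],
)

```text
clock: 29.1
tool_pos: [0.4724, 0.0003, 0.0309]
orientation: [-164.7, 84.9, -158.3]
force: [0.3, -0.6, -1.4]
opening: 0.0878
```

```bash
python3 -c "
from h import *
st()"
```

```text
t 29.1 tcp [4.724e+02 3.000e-01 3.090e+01] jawdir 6.37 zangle 6.4 tilt [-0.083 -0.033 -0.996] J [ 23.8  17.4 -34.4  -0.3 -43.2 162.8] F [ 0.3 -0.6 -1.4] M [-0.   -0.31  0.05] op 87.8
```

>>> arm_command(
  commands=[0, 0, 0, 10, 100, 0, 0, 0, 10, 100, 0, 0, 0, 10, 100, 0, 0, 0, 10, 100, 0, 0, 0, 10, 100],
)

```text
clock: 29.72
tool_pos: [0.4724, 0.0003, 0.0309]
orientation: [-113.6, 84.9, -158.3]
force: [-0.4, -0.4, 0.6]
opening: 0.088
```

```bash
python3 -c "
from h import *
st();go(471.8,.3,31,76.6-120)"
```

```text
t 29.73 tcp [4.724e+02 3.000e-01 3.090e+01] jawdir -44.77 zangle -44.8 tilt [-0.083 -0.033 -0.996] J [ 23.8  17.5 -34.4  -0.3 -43.2 111.7] F [-0.4 -0.4  0.6] M [-0.04 -0.32 -0.08] op 88.0
shift [-0.1 -0.4 -0.5] turn -1.4
```

>>> arm_command(
  commands=[-15, 0, 0, 0, 100, -15, 0, 0, 0, 100, -15, 0, 0, 0, 100, -15, 0, 0, 0, 100, -10, 0, 0, 0, 100],
)

```text
clock: 30.35
tool_pos: [0.4774, 0.0023, 0.1017]
orientation: [-113.5, 84.7, -158.4]
force: [0.7, 1.0, -0.0]
opening: 0.0878
```

```bash
python3 -c "
from h import *
st()"
```

```text
t 30.35 tcp [477.4   2.3 101.7] jawdir -44.96 zangle -45.0 tilt [-0.085 -0.034 -0.996] J [ 23.8  12.1 -29.5  -0.2 -53.6 111.5] F [ 0.7  1.  -0. ] M [-0.01 -0.32  0.02] op 87.8
```

>>> arm_command(
  commands=[25, 0, 0, 0, 100, 25, 0, 0, 0, 100, 10, 0, 0, 0, 100, 0, 0, 0, 0, 100, 0, 0, 0, 0, 100],
)

```text
clock: 30.98
tool_pos: [0.474, 0.0008, 0.0426]
orientation: [-113.3, 85.0, -158.2]
force: [0.5, -0.4, 0.7]
opening: 0.088
```

```bash
python3 -c "
from h import *
st()"
```

```text
t 30.98 tcp [474.    0.8  42.6] jawdir -44.93 zangle -44.9 tilt [-0.082 -0.033 -0.996] J [ 23.8  16.5 -33.7  -0.2 -44.9 111.5] F [ 0.5 -0.4  0.7] M [-0.08 -0.34 -0.02] op 88.0
```

>>> arm_command(
  commands=[0, 0, 0, 0, 100, 0, 0, 0, 0, 100, 0, 0, 0, 0, 100, 0, 0, 0, 0, 100, 0, 0, 0, 0, 100],
)

```text
clock: 31.6
tool_pos: [0.4752, 0.0013, 0.0443]
orientation: [-113.3, 85.1, -158.2]
force: [0.3, 0.1, -0.6]
opening: 0.0875
```

>>> arm_command(
  commands=[0, 0, 0, 0, 100, 0, 0, 0, 0, 100, 0, 0, 0, 0, 100, 0, 0, 0, 0, 100, 0, 0, 0, 0, 100],
)

```text
clock: 32.22
tool_pos: [0.4751, 0.0012, 0.0441]
orientation: [-113.3, 85.1, -158.1]
force: [0.2, 0.6, 0.4]
opening: 0.0879
```

```bash
python3 -c "
from h import *
st()"
```

```text
t 32.23 tcp [475.1   1.2  44.1] jawdir -44.92 zangle -44.9 tilt [-0.079 -0.032 -0.996] J [ 23.8  16.4 -33.6  -0.2 -44.9 111.5] F [0.2 0.6 0.4] M [-0.07 -0.29  0.03] op 87.9
```

>>> arm_command(
  commands=[-10, 0, 0, 0, 100, -10, 0, 0, 0, 100, -10, 0, 0, 0, 100, -10, 0, 0, 0, 100, -10, 0, 0, 0, 100],
)

```text
clock: 32.85
tool_pos: [0.4794, 0.0029, 0.0977]
orientation: [-113.2, 85.1, -158.1]
force: [0.1, 1.0, -0.1]
opening: 0.0877
```

>>> arm_command(
  commands=[52, 0, 0, 0, 100, 0, 0, 0, 0, 100, 0, 0, 0, 0, 100, 0, 0, 0, 0, 100, 0, 0, 0, 0, 100],
)

```text
clock: 33.48
tool_pos: [0.4798, 0.0027, 0.0514]
orientation: [-112.4, 85.6, -157.2]
force: [-1.1, -0.3, 0.4]
opening: 0.0877
```

```bash
python3 -c "
from h import *
st()"
```

```text
t 33.48 tcp [479.8   2.7  51.4] jawdir -44.8 zangle -44.8 tilt [-0.07  -0.029 -0.997] J [ 2.380e+01  1.580e+01 -3.300e+01 -1.000e-01 -4.550e+01  1.115e+02] F [-1.1 -0.3  0.4] M [-0.07 -0.25  0.07] op 87.7
```

>>> arm_command(
  commands=[-5, 0, 0, 0, 100, -5, 0, 0, 0, 100, -5, 0, 0, 0, 100, -5, 0, 0, 0, 100, -5, 0, 0, 0, 100],
)

```text
clock: 34.1
tool_pos: [0.4822, 0.0036, 0.0792]
orientation: [-112.3, 85.7, -157.1]
force: [-0.3, 0.0, -0.5]
opening: 0.0876
```

>>> arm_command(
  commands=[26, 0, 0, 0, 100, 0, 0, 0, 0, 100, 0, 0, 0, 0, 100, 0, 0, 0, 0, 100, 0, 0, 0, 0, 100],
)

```text
clock: 34.72
tool_pos: [0.4823, 0.0034, 0.0558]
orientation: [-111.8, 86.0, -156.5]
force: [0.2, -0.6, -0.2]
opening: 0.0878
```

```bash
python3 -c "
from h import *
st()"
```

```text
t 34.73 tcp [482.3   3.4  55.8] jawdir -44.74 zangle -44.7 tilt [-0.065 -0.028 -0.998] J [ 23.8  15.5 -32.7  -0.  -45.8 111.5] F [ 0.2 -0.6 -0.2] M [-0.02 -0.23  0.01] op 87.8
```

A single fast downward row followed by idle rows straightens the tool about 0.6° per cycle. I'll repeat that.

>>> arm_command(
  commands=[-10, -0.8, -0.8, 0, 100, -10, -0.8, -0.8, 0, 100, -10, -0.8, -0.8, 0, 100, -10, -0.8, -0.8, 0, 100, -10, -0.8, -0.8, 0, 100],
)

```text
clock: 35.35
tool_pos: [0.48, 0.0049, 0.1103]
orientation: [-111.7, 86.0, -156.4]
force: [-0.3, -0.0, -0.1]
opening: 0.0873
```

>>> arm_command(
  commands=[60, 0, 0, 0, 100, 0, 0, 0, 0, 100, 0, 0, 0, 0, 100, 0, 0, 0, 0, 100, 0, 0, 0, 0, 100],
)

```text
clock: 35.98
tool_pos: [0.481, 0.0049, 0.0566]
orientation: [-110.3, 86.6, -154.9]
force: [0.0, 0.2, -1.0]
opening: 0.0875
```

>>> arm_command(
  commands=[-10, -0.8, -0.8, 0, 100, -10, -0.8, -0.8, 0, 100, -10, -0.8, -0.8, 0, 100, -10, -0.8, -0.8, 0, 100, -10, -0.8, -0.8, 0, 100],
)

```text
clock: 36.6
tool_pos: [0.4784, 0.0063, 0.1118]
orientation: [-110.0, 86.7, -154.6]
force: [0.1, -1.0, 0.9]
opening: 0.088
```

>>> arm_command(
  commands=[60, 0, 0, 0, 100, 0, 0, 0, 0, 100, 0, 0, 0, 0, 100, 0, 0, 0, 0, 100, 0, 0, 0, 0, 100],
)

```text
clock: 37.22
tool_pos: [0.4799, 0.0064, 0.0579]
orientation: [-108.0, 87.2, -152.4]
force: [0.5, -0.5, 0.7]
opening: 0.0876
```

```bash
python3 -c "
from h import *
st()"
```

```text
t 37.23 tcp [479.9   6.4  57.9] jawdir -44.48 zangle -44.5 tilt [-0.043 -0.022 -0.999] J [ 24.4  14.4 -34.    0.2 -44.4 110.9] F [ 0.5 -0.5  0.7] M [-0.06 -0.15 -0.05] op 87.6
```

>>> arm_command(
  commands=[-10, -2, -0.4, 0, 100, -10, -2, -0.4, 0, 100, -10, -2, -0.4, 0, 100, -10, -2, -0.4, 0, 100, -10, -2, -0.4, 0, 100],
)

```text
clock: 37.85
tool_pos: [0.4737, 0.0016, 0.1133]
orientation: [-107.6, 87.4, -152.0]
force: [-0.5, -0.2, -0.2]
opening: 0.0876
```

>>> arm_command(
  commands=[60, 0, 0, 0, 100, 0, 0, 0, 0, 100, 0, 0, 0, 0, 100, 0, 0, 0, 0, 100, 0, 0, 0, 0, 100],
)

```text
clock: 38.48
tool_pos: [0.4757, 0.0016, 0.0594]
orientation: [-104.3, 87.9, -148.6]
force: [0.2, -0.3, 0.2]
opening: 0.0874
```

>>> arm_command(
  commands=[-10, -0.3, -0.3, 0, 100, -10, -0.3, -0.3, 0, 100, -10, -0.3, -0.3, 0, 100, -10, -0.3, -0.3, 0, 100, -10, -0.3, -0.3, 0, 100],
)

```text
clock: 39.1
tool_pos: [0.4757, 0.0028, 0.1144]
orientation: [-103.4, 88.0, -147.8]
force: [-0.1, -0.5, 0.0]
opening: 0.0875
```

>>> arm_command(
  commands=[60, 0, 0, 0, 100, 0, 0, 0, 0, 100, 0, 0, 0, 0, 100, 0, 0, 0, 0, 100, 0, 0, 0, 0, 100],
)

```text
clock: 39.72
tool_pos: [0.4785, 0.0032, 0.0605]
orientation: [-97.3, 88.5, -141.5]
force: [0.0, 0.1, -0.8]
opening: 0.0874
```

```bash
python3 -c "
from h import *
st()"
```

```text
t 39.73 tcp [478.5   3.2  60.5] jawdir -44.24 zangle -44.2 tilt [-0.02  -0.016 -1.   ] J [ 24.3  13.3 -35.2   0.5 -43.  111. ] F [ 0.   0.1 -0.8] M [-0.08 -0.06  0.04] op 87.4
```

>>> arm_command(
  commands=[-10, -1, -0.7, 0, 100, -10, -1, -0.7, 0, 100, -10, -1, -0.7, 0, 100, -10, -1, -0.7, 0, 100, -10, -1, -0.7, 0, 100],
)

```text
clock: 40.35
tool_pos: [0.4737, 0.003, 0.1156]
orientation: [-95.4, 88.6, -139.6]
force: [0.6, 0.3, 0.4]
opening: 0.0875
```

>>> arm_command(
  commands=[60, 0, 0, 0, 100, 0, 0, 0, 0, 100, 0, 0, 0, 0, 100, 0, 0, 0, 0, 100, 0, 0, 0, 0, 100],
)

```text
clock: 40.98
tool_pos: [0.477, 0.0035, 0.0617]
orientation: [-80.7, 89.1, -124.8]
force: [-0.6, 0.2, -0.3]
opening: 0.0877
```

>>> arm_command(
  commands=[8, 0, 0, 0, 100, 8, 0, 0, 0, 100, 8, 0, 0, 0, 100, 3, 0, 0, 0, 100, 0, 0, 0, 0, 100],
)

```text
clock: 41.6
tool_pos: [0.4769, 0.0032, 0.0333]
orientation: [-79.6, 89.1, -123.7]
force: [-0.6, 0.1, 0.8]
opening: 0.0878
```

```bash
python3 -c "
from h import *
st();go(471.8,.3,31,76.6-120)"
```

```text
t 41.6 tcp [476.9   3.2  33.3] jawdir -44.13 zangle -44.1 tilt [-0.008 -0.013 -1.   ] J [ 24.5  15.2 -37.6   0.7 -37.9 110.8] F [-0.6  0.1  0.8] M [-0.06 -0.04  0.01] op 87.8
shift [ 2.4 -5.6 -1.6] turn -0.7
```

Tilt is down to under 1°. Now I centre, close on the nut and start turning.

>>> arm_command(
  commands=[2, -5.5, -1.5, -0.7, 100, 0, 0, 0, 0, 60, 0, 0, 0, 0, 40, 0, 0, 0, 0, 40, 0, 0, 0, 0, 40],
)

```text
clock: 42.22
tool_pos: [0.472, 0.0002, 0.0318]
orientation: [-78.0, 89.2, -121.4]
force: [0.1, 0.2, -0.4]
opening: 0.0537
```

>>> arm_command(
  commands=[0, 0, 0, 0, 40, 0, 0, 0, 0, 40],
)

```text
clock: 42.48
tool_pos: [0.4719, 0.0004, 0.0319]
orientation: [-78.8, 89.2, -122.1]
force: [-0.8, 1.2, 1.6]
opening: 0.0461
```

```bash
python3 -c "
from h import *
st()"
```

```text
t 42.48 tcp [4.719e+02 4.000e-01 3.190e+01] jawdir -43.38 zangle -43.4 tilt [-0.008 -0.012 -1.   ] J [ 24.4  14.9 -38.3   0.7 -37.4 111.6] F [-0.8  1.2  1.6] M [-0.09  0.11  0.01] op 46.1
```

>>> arm_command(
  commands=[0, 0, 0, 10, 40, 0, 0, 0, 10, 40, 0, 0, 0, 10, 40, 0.2, 0, 0, 10, 40, 0.2, 0, 0, 10, 40],
)

```text
clock: 43.1
tool_pos: [0.4717, 0.0007, 0.0313]
orientation: [-29.0, 89.2, -123.9]
force: [-0.9, 0.9, 2.2]
opening: 0.0456
```

```bash
python3 -c "
from h import *
st();s=snap('wrist','n1.png')"
```

```text
t 43.1 tcp [471.7   0.7  31.3] jawdir 85.13 zangle -94.9 tilt [-0.008 -0.012 -1.   ] J [ 24.5  15.  -38.4   0.7 -37.3  60.1] F [-0.9  0.9  2.2] M [0.43 0.57 0.09] op 45.6
```

>>> arm_command(
  commands=[0.2, 0, 0, 10, 40, 0, 0, 0, 10, 40, 0.2, 0, 0, 10, 40, 0, 0, 0, 10, 40, 0.2, 0, 0, 10, 40],
)

```text
clock: 43.78
tool_pos: [0.4717, 0.0008, 0.0308]
orientation: [22.2, 89.2, -123.7]
force: [-0.2, -0.6, 1.7]
opening: 0.0457
```

>>> arm_command(
  commands=[0.2, 0, 0, 10, 40, 0, 0, 0, 10, 40, 0.2, 0, 0, 10, 40, 0, 0, 0, 10, 40, 0.2, 0, 0, 10, 40],
)

```text
clock: 44.4
tool_pos: [0.4717, 0.0008, 0.0303]
orientation: [73.1, 89.2, -123.6]
force: [-1.6, 1.0, 0.8]
opening: 0.0455
```

```bash
python3 -c "
from h import *
st()"
```

```text
t 44.4 tcp [471.7   0.8  30.3] jawdir -16.7 zangle 163.3 tilt [-0.007 -0.011 -1.   ] J [ 24.4  15.1 -38.4   0.7 -37.2 -41.7] F [-1.6  1.   0.8] M [0.66 0.41 0.06] op 45.5
```

>>> arm_command(
  commands=[0.2, 0, 0, 10, 40, 0, 0, 0, 10, 40, 0.2, 0, 0, 10, 40, 0, 0, 0, 10, 40, 0.2, 0, 0, 10, 40],
)

```text
clock: 45.02
tool_pos: [0.4717, 0.0011, 0.0299]
orientation: [123.8, 89.3, -123.6]
force: [-0.6, 0.3, 2.4]
opening: 0.0457
```

>>> arm_command(
  commands=[0.2, 0, 0, 10, 40, 0, 0, 0, 10, 40, 0.2, 0, 0, 10, 40, 0, 0, 0, 10, 40, 0, 0, 0, 0, 40],
)

```text
clock: 45.65
tool_pos: [0.472, 0.0012, 0.0295]
orientation: [167.0, 89.4, -120.9]
force: [-0.7, -0.8, 0.4]
opening: 0.0455
```

```bash
python3 -c "
from h import *
st()"
```

```text
t 45.65 tcp [472.    1.2  29.5] jawdir 72.09 zangle 72.1 tilt [-0.006 -0.009 -1.   ] J [  24.4   15.1  -38.5    0.6  -36.9 -132.8] F [-0.7 -0.8  0.4] M [ 0.36 -0.1  -0.04] op 45.5
```

>>> arm_command(
  commands=[0, 0, 0, 10, 40, 0, 0, 0, 10, 40, 0, 0, 0, 0, 40, 0, 0, 0, 0, 70, 0, 0, 0, 0, 100],
)

```text
clock: 46.28
tool_pos: [0.4721, 0.001, 0.0293]
orientation: [-173.1, 89.4, -119.8]
force: [0.8, 1.0, -0.5]
opening: 0.0599
```

```bash
python3 -c "
from h import *
st()"
```

```text
t 46.27 tcp [472.1   1.   29.3] jawdir 53.27 zangle 53.3 tilt [-0.005 -0.01  -1.   ] J [  24.4   15.1  -38.5    0.6  -36.9 -151.6] F [ 0.8  1.  -0.5] M [-0.04 -0.11  0.01] op 59.9
```

>>> arm_command(
  commands=[0, 0, 0, 0, 100, 0, 0, 0, 0, 100, 0, 0, 0, -10, 100, 0, 0, 0, -10, 100, 0, 0, 0, -10, 100],
)

```text
clock: 46.9
tool_pos: [0.4725, 0.0013, 0.0295]
orientation: [158.2, 89.4, -117.4]
force: [0.8, -0.5, -0.2]
opening: 0.0874
```

>>> arm_command(
  commands=[0, 0, 0, -10, 100, 0, 0, 0, -10, 100, 0, 0, 0, -10, 100, 0, 0, 0, -10, 100, 0, 0, 0, -10, 100],
)

```text
clock: 47.52
tool_pos: [0.4728, 0.0014, 0.0297]
orientation: [107.9, 89.4, -115.8]
force: [-0.4, 0.1, -0.2]
opening: 0.0875
```

>>> arm_command(
  commands=[0, 0, 0, -10, 100, 0, 0, 0, -10, 100, 0, 0, 0, -10, 100, 0, 0, 0, -10, 100, 0, 0, 0, -10, 100],
)

```text
clock: 48.15
tool_pos: [0.4731, 0.0016, 0.0298]
orientation: [58.0, 89.4, -113.8]
force: [0.1, -0.8, -0.2]
opening: 0.0877
```

>>> arm_command(
  commands=[0, 0, 0, -10, 100, 0, 0, 0, -10, 100, 0, 0, 0, -10, 100, 0, 0, 0, -10, 100, 0, 0, 0, -10, 100],
)

```text
clock: 48.78
tool_pos: [0.4734, 0.0018, 0.03]
orientation: [8.6, 89.4, -111.2]
force: [-0.3, -0.4, 0.2]
opening: 0.0873
```

>>> arm_command(
  commands=[0, 0, 0, -10, 100, 0, 0, 0, -10, 100, 0, 0, 0, -10, 100, 0, 0, 0, -10, 100, 0, 0, 0, -10, 100],
)

```text
clock: 49.4
tool_pos: [0.4737, 0.002, 0.0302]
orientation: [-40.8, 89.5, -108.7]
force: [0.4, -0.6, -0.2]
opening: 0.0876
```

>>> arm_command(
  commands=[0, 0, 0, -10, 100, 0, 0, 0, -10, 100, 0, 0, 0, -10, 100, 0, 0, 0, -10, 100, 0, 0, 0, 0, 100],
)

```text
clock: 50.02
tool_pos: [0.474, 0.0022, 0.0303]
orientation: [-79.9, 89.5, -106.3]
force: [-0.2, -0.7, 0.4]
opening: 0.0876
```

```bash
python3 -c "
from h import *
st()"
```

```text
t 50.02 tcp [474.    2.2  30.3] jawdir -26.38 zangle -26.4 tilt [-0.003 -0.009 -1.   ] J [ 24.5  15.1 -38.4   0.7 -36.9 128.6] F [-0.2 -0.7  0.4] M [-0.13 -0.03  0.04] op 87.6
```

>>> arm_command(
  commands=[0, 0, 0, -9.8, 100, 0, 0, 0, -9.8, 100, 0, 0, 0, 0, 100],
)

```text
clock: 50.4
tool_pos: [0.4741, 0.0022, 0.0304]
orientation: [-98.3, 89.5, -105.3]
force: [-0.2, 0.5, -0.0]
opening: 0.0875
```

```bash
python3 -c "
from h import *
st();go(471.9,.5,28,-6.7)"
```

```text
t 50.4 tcp [474.1   2.2  30.4] jawdir -7.02 zangle -7.0 tilt [-0.002 -0.009 -1.   ] J [ 24.5  15.1 -38.4   0.7 -36.9 147.9] F [-0.2  0.5 -0. ] M [-0.12 -0.05 -0.03] op 87.5
shift [ 2.4 -2.  -2. ] turn -0.3
```

>>> arm_command(
  commands=[2, -2, -2, 0, 100, 0, 0, 0, 0, 60, 0, 0, 0, 0, 40, 0, 0, 0, 0, 40, 0, 0, 0, 0, 40],
)

```text
clock: 51.02
tool_pos: [0.4717, 0.0003, 0.0283]
orientation: [-97.2, 89.5, -104.9]
force: [0.2, -1.3, -0.4]
opening: 0.0531
```

>>> arm_command(
  commands=[0, 0, 0, 0, 40, 0, 0, 0, 0, 40, 0, 0, 0, 10, 40, 0, 0, 0, 10, 40, 0, 0, 0, 10, 40],
)

```text
clock: 51.65
tool_pos: [0.4715, 0.0005, 0.028]
orientation: [-68.8, 89.5, -107.4]
force: [-0.8, 1.2, -0.9]
opening: 0.0459
```

>>> arm_command(
  commands=[0.2, 0, 0, 10, 40, 0, 0, 0, 10, 40, 0.2, 0, 0, 10, 40, 0, 0, 0, 10, 40, 0.2, 0, 0, 10, 40],
)

```text
clock: 52.28
tool_pos: [0.4715, 0.0009, 0.0274]
orientation: [-18.4, 89.5, -108.7]
force: [-0.1, 0.7, 1.5]
opening: 0.0457
```

>>> arm_command(
  commands=[0.2, 0, 0, 10, 40, 0, 0, 0, 10, 40, 0.2, 0, 0, 10, 40, 0, 0, 0, 10, 40, 0.2, 0, 0, 10, 40],
)

```text
clock: 52.9
tool_pos: [0.4717, 0.001, 0.0269]
orientation: [36.8, 89.5, -105.2]
force: [0.9, -0.8, 1.3]
opening: 0.0455
```

```bash
python3 -c "
from h import *
st()"
```

```text
t 52.9 tcp [471.7   1.   26.9] jawdir 37.99 zangle -142.0 tilt [-0.002 -0.008 -1.   ] J [ 24.4  15.2 -38.8   0.6 -36.2  13.1] F [ 0.9 -0.8  1.3] M [-0.02  0.02  0.06] op 45.5
```

>>> arm_command(
  commands=[0.2, 0, 0, 10, 40, 0, 0, 0, 10, 40, 0.2, 0, 0, 10, 40],
)

```text
clock: 53.28
tool_pos: [0.4718, 0.001, 0.0266]
orientation: [70.8, 89.6, -102.3]
force: [-0.9, 0.2, 0.6]
opening: 0.0454
```

```bash
python3 -c "
from h import *
st()"
```

```text
t 53.27 tcp [471.8   1.   26.6] jawdir 6.95 zangle -173.0 tilt [-0.002 -0.007 -1.   ] J [ 24.4  15.3 -38.8   0.6 -36.1 -17.9] F [-0.9  0.2  0.6] M [ 0.05 -0.02  0.03] op 45.4
```

>>> arm_command(
  commands=[0, 0, 0, 10, 40, 0, 0, 0, 10, 40, 0, 0, 0, 10, 40, 0, 0, 0, 10, 40, 0, 0, 0, 10, 40],
)

```text
clock: 53.9
tool_pos: [0.4735, 0.002, 0.0268]
orientation: [145.7, 89.6, -78.7]
force: [2.4, 11.3, -6.4]
opening: 0.0498
```

```bash
python3 -c "
from h import *
st()"
```

```text
t 53.9 tcp [473.5   2.   26.8] jawdir -44.37 zangle 135.6 tilt [ 0.001 -0.007 -1.   ] J [ 24.5  15.3 -38.8   0.7 -36.  -69.4] F [ 2.4 11.3 -6.4] M [ 4.56 -0.99  1.99] op 49.8
```

>>> arm_command(
  commands=[0, 0, 0, 10, 40, 0, 0, 0, 10, 40, 0, 0, 0, 10, 40, 0, 0, 0, 10, 40, 0, 0, 0, 10, 40],
)

```text
clock: 54.52
tool_pos: [0.4832, 0.0016, 0.0291]
orientation: [-116.6, 88.9, -31.7]
force: [17.3, -21.8, -16.0]
opening: 0.0464
```

```bash
python3 -c "
from h import *
st()"
```

```text
t 54.52 tcp [483.2   1.6  29.1] jawdir 84.87 zangle 84.9 tilt [ 0.016 -0.01  -1.   ] J [  24.3   15.4  -38.5    1.5  -35.5 -120.7] F [ 17.3 -21.8 -16. ] M [-7.38 -6.34  1.39] op 46.4
```

The hard stop was reached: a 2 N·m moment, then the fingers slipped round the hexagon. I'll release, lift and check the beam and nut.

>>> arm_command(
  commands=[0, 0, 0, 0, 80, 0, 0, 0, 0, 100, 0, 0, 0, 0, 100, 0, 0, 0, 0, 100, 0, 0, 0, 0, 100],
)

```text
clock: 55.15
tool_pos: [0.4836, 0.0013, 0.0291]
orientation: [-116.9, 88.9, -32.1]
force: [0.4, 0.4, -0.0]
opening: 0.0863
```

```bash
python3 -c "
from h import *
st();go(472,.5,30)"
```

```text
t 55.15 tcp [483.6   1.3  29.1] jawdir 84.77 zangle 84.8 tilt [ 0.016 -0.01  -1.   ] J [  24.3   15.4  -38.5    1.6  -35.5 -120.8] F [ 0.4  0.4 -0. ] M [-0.01 -0.07 -0.01] op 86.3
shift [-1.1 11.4 -1.9] turn None
```

>>> arm_command(
  commands=[-2, 6, -1, 0, 100, -12, 6, -1, 0, 100, -12, 0, 0, 0, 100, -12, 0, 0, 0, 100, -12, 0, 0, 0, 100],
)

```text
clock: 55.78
tool_pos: [0.4693, 0.0009, 0.0824]
orientation: [-117.2, 88.9, -32.3]
force: [0.4, -0.8, -0.1]
opening: 0.0875
```

>>> arm_command(
  commands=[-12, 0, 0, 0, 100, -12, 0, 0, 0, 100, -12, 0, 0, 0, 100, -12, 0, 0, 0, 100, -12, 0, 0, 0, 100],
)

```text
clock: 56.4
tool_pos: [0.4685, 0.0016, 0.1471]
orientation: [-114.6, 88.9, -29.8]
force: [0.7, -0.9, -1.1]
opening: 0.0875
```

```bash
python3 beam.py; python3 - <<'E'
from h import *
s=dict(np.load('pics/wb.npz'));f=s['frame']; u,v=proj(s,[[.472,0,.05]],1)[0].astype(int)
print(u,v); a=cv2.resize(f[max(0,v-60):v+60,u-60:u+60],None,fx=4,fy=4,interpolation=cv2.INTER_CUBIC)
t=snap('side'); p=proj(t,[[.472,0,.05]],0)[0].astype(int); b=cv2.resize(t['frame'][p[1]-30:p[1]+30,p[0]-20:p[0]+20],None,fx=8,fy=8,interpolation=cv2.INTER_CUBIC)
cv2.imwrite('pics/wbc2.png',np.hstack([a,b[:a.shape[0]]]) if b.shape[0]>=a.shape[0] else a)
E
```

```text
t 56.4 tcp [468.5   1.6 147.1] jawdir 84.79 zangle 84.8 tilt [ 0.017 -0.01  -1.   ] J [  25.2    4.4  -32.2    1.2  -52.7 -121.1] F [ 0.7 -0.9 -1.1] M [-0.03 -0.08 -0.  ] op 87.5
281.8588225420686 229.2100182922442 [4.79651479e+02 1.55111583e-01] [463.78286328   0.5439447 ] [4.71717171e+02 3.49528139e-01] beam -1.4036536152660357
282 214
```

View pics/wbc2.png

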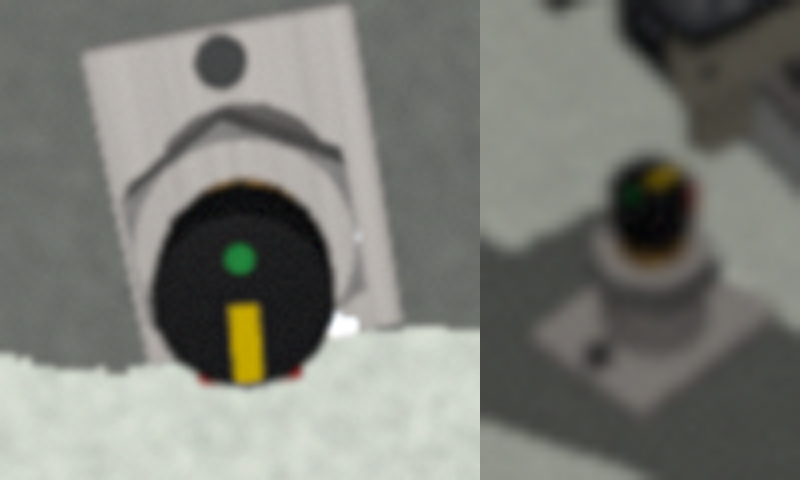

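The brass barrel now shows above the nut, so it is down, and the beam measures −1.4°, inside tolerance. Next the castings: re-measure all four plus the nearby bystanders.

```bash
cat > cast.py <<'E'
from h import *
for n in ('scene','side'):
    s=snap(n,n+'1.png');h=hsv(s)
    for r in rects(s,(h[...,1]<40)&(h[...,2]>185),.012,0): 
        if 125<r[3]<150 and 50<r[2]<62: print(n,r[:5])
E
python3 cast.py; python3 - <<'E'
from h import *
s=dict(np.load('pics/side0.npz'))
print('spanner',plane(s,[[143,218],[168,206],[190,196]],.003,0).round(3).tolist())
print('driver',plane(s,[[283,305],[296,332],[308,362]],.01,0).round(3).tolist())
print('tape',plane(s,[[279,161]],.02,0),'bracket',plane(s,[[371,225]],.01,0),'spray',plane(s,[[412,297]],0,0))
E
```

```text
scene (1059.5, 477.2, 57.5, 141.5, 18.7)
scene (610.4, -276.4, 55.9, 140.4, 85.7)
scene (423.3, -288.7, 55.7, 140.2, 86.7)
scene (602.3, 242.9, 57.1, 140.4, 84.2)
scene (429.0, 235.6, 56.1, 140.3, 83.1)
side (427.6, -290.8, 55.9, 140.0, 86.9)
side (614.5, -278.0, 55.8, 139.9, 85.8)
side (922.5, -479.6, 58.8, 136.4, 58.7)
side (432.5, 232.6, 55.5, 138.8, 83.1)
spanner [[0.217, 0.303], [0.31, 0.298], [0.395, 0.29]]
driver [[0.331, -0.265], [0.3, -0.35], [0.264, -0.432]]
tape [[0.74694013 0.21375792]] bracket [[ 0.75534485 -0.22810936]] spray [[ 0.62979776 -0.48580564]]
```

One casting was knocked: D is now at about (612,−277). I'll start with A at (431,234).

```bash
python3 -c "
from h import *
plan(431,234,125,83.1,7,80)"
```

```text
[3, 8, 33, np.float64(0.2), 80, 3, 8, 33, np.float64(0.2), 80, 3, 9, 32, np.float64(0.2), 80, 3, 9, 32, np.float64(0.2), 80, 3, 9, 32, np.float64(0.2), 80, 3, 9, 32, np.float64(0.2), 80, 3, 9, 32, np.float64(0.2), 80]
```

>>> arm_command(
  commands=[0, 8, 33, 0.3, 80, 2, 8, 33, 0.3, 80, 2, 9, 32, 0.3, 80, 2, 9, 32, 0.3, 80, 2, 9, 32, 0.3, 80],
)

```text
clock: 57.22
tool_pos: [0.4402, 0.169, 0.1329]
orientation: [-127.4, 89.0, -44.4]
force: [0.5, 0.8, 1.0]
opening: 0.07
```

>>> arm_command(
  commands=[2, 9, 32, 0.3, 80, 2, 5, 25, 0, 80, 0, 0, 0, 0, 80],
)

```text
clock: 57.6
tool_pos: [0.4318, 0.2302, 0.1256]
orientation: [-139.3, 88.9, -56.5]
force: [0.9, -0.4, 0.6]
opening: 0.0701
```

```bash
cat > wc.py <<'E'
import sys
from h import *
x,y=float(sys.argv[1]),float(sys.argv[2])
st(); s=snap('wrist','wc_last.png'); np.savez('pics/wc.npz',**s); h=hsv(s)
best=None
for r in rects(s,(h[...,1]<45)&(h[...,2]>float(sys.argv[3]) if len(sys.argv)>3 else (h[...,1]<45)&(h[...,2]>225),.012,1,400):
    if np.hypot(r[0]-x,r[1]-y)<70: print(r)
E
python3 wc.py 431 234; cp pics/wc_last.png pics/wcA.png
```

```text
File "wc.py", line 6
    for r in rects(s,(h[...,1]<45)&(h[...,2]>float(sys.argv[3]) if len(sys.argv)>3 else (h[...,1]<45)&(h[...,2]>225),.012,1,400):
                                                                                                                                ^
SyntaxError: invalid syntax
cp: cannot stat 'pics/wc_last.png': No such file or directory
```

```bash
cat > wc.py <<'E'
import sys
from h import *
x,y=float(sys.argv[1]),float(sys.argv[2]); v=float(sys.argv[3]) if len(sys.argv)>3 else 215
st(); s=snap('wrist','wc_last.png'); np.savez('pics/wc.npz',**s); h=hsv(s)
for r in rects(s,(h[...,1]<45)&(h[...,2]>v),.012,1,400):
    if np.hypot(r[0]-x,r[1]-y)<70: print(r)
E
python3 wc.py 431 234; cp pics/wc_last.png pics/wcA.png
```

```text
t 57.6 tcp [431.8 230.2 125.6] jawdir 82.79 zangle 82.8 tilt [ 0.01  -0.015 -1.   ] J [  52.     8.4  -30.9    1.3  -51.  -150. ] F [ 0.9 -0.4  0.6] M [-0.06 -0.07 -0.  ] op 70.1
(485.1, 227.5, 37.1, 58.9, -5.4, array([291., 264.]))
```

View pics/wcA.png

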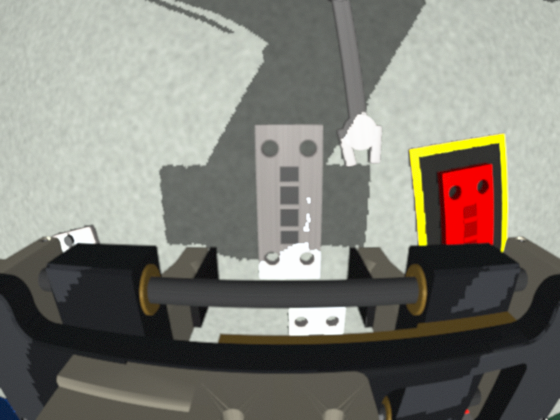

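The casting lies in shadow between the open jaws, with holes at (269,149), (308,149), (272,257) and (307,257); the spanner stays clear to the right.

```bash
cat >> h.py <<'E'
def holes(s,uv,z=.012,fish=1,win=12):
    "refine hole centroids near given pixels (darker than local plate), back-project"
    g=cv2.cvtColor(s['frame'],cv2.COLOR_BGR2GRAY).astype(float); out=[]
    for u,v in uv:
        u,v=int(round(u)),int(round(v)); p=g[v-win:v+win+1,u-win:u+win+1]
        lo,hi=np.percentile(p,5),np.median(p); V,U=np.mgrid[v-win:v+win+1,u-win:u+win+1]
        m=((p<(lo+hi)/2)).astype(np.uint8); n,l,stt,c=cv2.connectedComponentsWithStats(m)
        k=min(range(1,n),key=lambda i:(np.hypot(c[i][0]-win,c[i][1]-win)-.05*stt[i,4]))
        out.append((c[k][0]+u-win,c[k][1]+v-win))
    return np.array(out),plane(s,out,z,fish)*1000
def fit(P):
    "centre, yaw of long side vs +y (mm) from 4 holes"
    P=np.array(P); c=P.mean(0); i=np.argsort(np.linalg.norm(P-P[0],axis=1)); 
    a=(P[i[2]]-P[i[0]])+(P[i[3]]-P[i[1]]) if True else 0
    a=(P[i[2]]+P[i[3]])/2-(P[i[0]]+P[i[1]])/2
    return c,(np.degrees(np.arctan2(a[1],a[0]))-90+90)%180-90,np.linalg.norm(a)
E
python3 - <<'E'
from h import *
s=dict(np.load('pics/wc.npz')); u,P=holes(s,[(269,149),(308,149),(272,257),(307,257)],win=10)
print(u.round(1).tolist(),P.round(1).tolist(),fit(P))
s=dict(np.load('pics/w2.npz')); print(proj(s,[[.6346,.0015,.0688]],1))
c=fit(P)[0]; go(c[0],c[1],40,fit(P)[1]); 
E
```

```text
[[269.1, 148.2], [307.8, 148.1], [270.3, 259.8], [307.2, 260.4]] [[381.5, 223.4], [385.4, 255.3], [481.8, 210.7], [486.4, 244.2]] (array([433.75726108, 233.42356832]), np.float64(83.26040863285499), np.float64(101.36042330915761))
[[284.42379701 264.52233975]]
shift [85.5 -0.6  5.5] turn -0.5
```

>>> arm_command(
  commands=[30, 0, 3, -0.5, 80, 30, 0, 2, 0, 80, 30, 0, 0, 0, 80, 15, 0, 0, 0, 80, 0, 0, 0, 0, 80],
)

```text
clock: 58.28
tool_pos: [0.433, 0.2284, 0.0171]
orientation: [-147.3, 88.9, -64.1]
force: [0.7, 0.9, 0.6]
opening: 0.0702
```

```bash
python3 -c "
from h import *
st();go(433.6,233.4,4,83.2)"
```

```text
t 58.27 tcp [433.  228.4  17.1] jawdir 83.11 zangle 83.1 tilt [ 0.008 -0.017 -1.   ] J [  51.7   17.6  -37.6    1.7  -35.3 -150. ] F [0.7 0.9 0.6] M [-0.04 -0.05  0.02] op 70.2
shift [13.   0.2  5.2] turn -0.1
```

>>> arm_command(
  commands=[0, 0, 5, 0, 80, 7, 0, 0, 0, 80, 5, 0, 0, 0, 80, 0, 0, 0, 0, 80],
)

```text
clock: 58.78
tool_pos: [0.4347, 0.2339, 0.0061]
orientation: [-138.3, 89.0, -55.2]
force: [0.1, 0.2, -0.2]
opening: 0.0701
```

```bash
python3 -c "
from h import *
st();go(433.6,233.4,3.5,83.2)"
```

```text
t 58.77 tcp [434.7 233.9   6.1] jawdir 83.08 zangle 83.1 tilt [ 0.01  -0.015 -1.   ] J [  52.    18.9  -37.8    1.8  -33.6 -150.4] F [ 0.1  0.2 -0.2] M [-0.01 -0.07  0.06] op 70.1
shift [ 2.6  1.1 -0.6] turn -0.1
```

>>> arm_command(
  commands=[2.5, 1, 0, 0, 80, 0, 0, 0, 0, 40, 0, 0, 0, 0, 40, 0, 0, 0, 0, 40, 0, 0, 0, 0, 40],
)

```text
clock: 59.4
tool_pos: [0.4338, 0.2341, 0.0037]
orientation: [-136.7, 89.0, -53.6]
force: [0.8, -0.4, -1.6]
opening: 0.0555
```

>>> arm_command(
  commands=[-12, 0, 0, 0, 40, -15, 0, 0, 0, 40, -15, 0, 0, 0, 40, -15, 0, 0, 0, 40, -15, 0, 0, 0, 40],
)

```text
clock: 60.02
tool_pos: [0.4314, 0.2336, 0.0789]
orientation: [-149.5, 88.9, -66.5]
force: [-0.1, 1.1, -3.2]
opening: 0.0555
```

>>> arm_command(
  commands=[-15, 0, 0, 0, 40, -15, 0, 0, 0, 40, -15, 0, 0, 0, 40, -15, 0, 0, 0, 40, -10, 0, 0, 0, 40],
)

```text
clock: 60.65
tool_pos: [0.4295, 0.2338, 0.1546]
orientation: [-147.6, 89.0, -64.6]
force: [-0.5, 0.2, -3.6]
opening: 0.0556
```

```bash
python3 -c "
from h import *
st();plan(634.6,1.4,148,174.1,11,40)"
```

```text
t 60.65 tcp [429.5 233.8 154.6] jawdir 83.0 zangle 83.0 tilt [ 0.007 -0.016 -1.   ] J [  52.4    6.6  -28.5    1.1  -55.3 -150. ] F [-0.5  0.2 -3.6] M [ 0.03 -0.09  0.05] op 55.6
[1, -21, -19, np.float64(-8.3), 40, 1, -18, -22, np.float64(-8.3), 40, 1, -15, -24, np.float64(-8.3), 40, 1, -11, -26, np.float64(-8.3), 40, 1, -7, -27, np.float64(-8.3), 40, 1, -3, -28, np.float64(-8.3), 40, 1, 1, -28, np.float64(-8.3), 40, 1, 5, -28, np.float64(-8.3), 40, 1, 9, -27, np.float64(-8.3), 40, 1, 12, -25, np.float64(-8.3), 40, 1, 16, -23, np.float64(-8.3), 40]
```

>>> arm_command(
  commands=[-1, -21, -19, -8.3, 40, -1, -18, -22, -8.3, 40, -1, -15, -24, -8.3, 40, -1, -11, -26, -8.3, 40, -1, -7, -27, -8.3, 40],
)

```text
clock: 61.28
tool_pos: [0.5234, 0.1261, 0.1645]
orientation: [172.9, 89.1, -61.1]
force: [0.4, 0.2, -3.4]
opening: 0.0554
```

>>> arm_command(
  commands=[-1, -3, -28, -8.3, 40, -1, 1, -28, -8.3, 40, -1, 5, -28, -8.3, 40, -1, 9, -27, -8.3, 40, -1, 12, -25, -8.3, 40],
)

```text
clock: 61.9
tool_pos: [0.6203, 0.019, 0.1719]
orientation: [116.3, 89.2, -74.8]
force: [0.5, 1.0, -3.4]
opening: 0.0552
```

>>> arm_command(
  commands=[0, 0, 0, 0, 40],
)

```text
clock: 62.02
tool_pos: [0.6208, 0.0177, 0.1716]
orientation: [112.5, 89.2, -78.7]
force: [-0.0, -0.2, -2.4]
opening: 0.0557
```

```bash
python3 -c "
from h import *
st();go(634.6,1.4,140,174.1); s=snap('wrist','p1.png'); np.savez('pics/p1.npz',**s)"
```

```text
t 62.02 tcp [620.8  17.7 171.6] jawdir -11.21 zangle 168.8 tilt [ 0.003 -0.014 -1.   ] J [ 20.1  17.7 -11.3   0.9 -61.1 -31.8] F [-0.  -0.2 -2.4] M [ 0.08  0.03 -0.04] op 55.7
shift [ 31.8  12.9 -16.5] turn -5.3
```

View pics/p1.png

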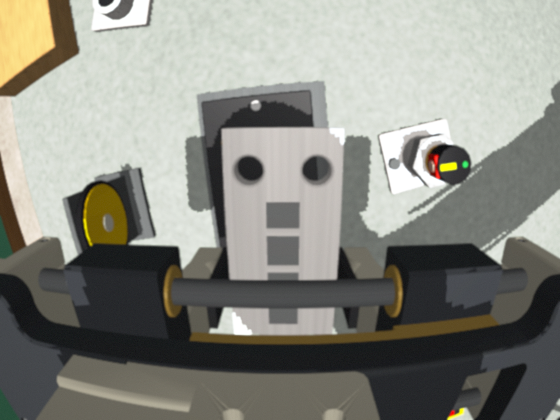

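The casting is held square; its near holes are at (249,169) and (317,170), with the sensor still aimed at (448,165). I'll work out its offset in the tool frame, checking against the master's picture.

```bash
cat >> h.py <<'E'
def inhand(s,o,R,uv,dz):
    "hole pixels -> tool-frame y,z (mm) at height dz above TCP"
    p=o['tool_pos']*1000; P=plane(s,uv,p[2]/1000+dz,1)*1000
    return np.array([R.T@(np.array([a,b,p[2]+dz*1000])-p) for a,b in P])[:,1:]
E
python3 - <<'E'
from h import *
s=dict(np.load('pics/p1.npz')); o,R=tool()
u,P=holes(s,[(249,169),(317,170)],z=o['tool_pos'][2]+.0083,win=18); print(u.round(1).tolist(), inhand(s,o,R,u,.0083).round(1).tolist())
print('edge',inhand(s,o,R,[(283,128)],.0083))
# master at grip: edge row 131, tool pose then: 
from scipy.spatial.transform import Rotation as Ro
s2=dict(np.load('pics/w2.npz')); o2={'tool_pos':np.array([.6346,.0015,.0688])}; R2=Ro.from_euler('xyz',[-168.2,89.5,6.0],degrees=True).as_matrix()
print('master edge',inhand(s2,o2,R2,[(283,131)],.0092))
E
```

```text
[[249.5, 168.3], [315.3, 168.3]] [[52.8, -17.3], [52.8, 13.4]]
edge [[71.4949938  -1.71697368]]
master edge [[69.87029202 -0.77336678]]
```

>>> arm_command(
  commands=[10, 6, -8, -2.7, 40, 10, 5, -6, -2.6, 40, 8, 0, 0, 0, 40, 0, 0, 0, 0, 40],
)

```text
clock: 62.58
tool_pos: [0.6296, 0.0062, 0.143]
orientation: [97.4, 89.3, -88.8]
force: [-0.9, -0.4, -2.5]
opening: 0.0555
```

```bash
python3 -c "
from h import *
st();go(634.8,2.7,132,174.1)"
```

```text
t 62.58 tcp [629.6   6.2 143. ] jawdir -6.2 zangle 173.8 tilt [ 0.    -0.013 -1.   ] J [ 18.8  19.9 -12.1   0.8 -58.2 -25.4] F [-0.9 -0.4 -2.5] M [ 0.05  0.02 -0.04] op 55.5
shift [11.1  2.8 -5.6] turn -0.3
```

>>> arm_command(
  commands=[6, 2.8, -5.6, -0.3, 40, 0, 0, 0, 0, 40, 0, 0, 0, 0, 40],
)

```text
clock: 62.95
tool_pos: [0.6352, 0.0034, 0.1376]
orientation: [101.7, 89.3, -84.2]
force: [-0.8, -0.2, -2.7]
opening: 0.0556
```

```bash
python3 -c "
from h import *
st();go(634.8,2.7,120,174.1)"
```

```text
t 62.95 tcp [635.2   3.4 137.6] jawdir -5.92 zangle 174.1 tilt [ 0.001 -0.013 -1.   ] J [ 18.3  20.7 -11.8   0.9 -57.7 -24.7] F [-0.8 -0.2 -2.7] M [0.03 0.   0.02] op 55.6
shift [17.6  0.5  0.3] turn -0.0
```

>>> arm_command(
  commands=[6, 0.5, 0.3, 0, 40, 6, 0, 0, 0, 40, 6, 0, 0, 0, 40, 0, 0, 0, 0, 40],
)

```text
clock: 63.45
tool_pos: [0.6346, 0.0026, 0.1182]
orientation: [100.8, 89.3, -85.2]
force: [-0.8, -0.2, -2.6]
opening: 0.0558
```

```bash
python3 -c "
from h import *
st();go(634.8,2.7,72,174.1)"
```

```text
t 63.45 tcp [634.6   2.6 118.2] jawdir -5.94 zangle 174.1 tilt [ 0.001 -0.013 -1.   ] J [ 18.3  21.6 -13.1   0.9 -55.4 -24.7] F [-0.8 -0.2 -2.6] M [ 0.1  -0.01  0.01] op 55.8
shift [46.2 -0.7 -0.1] turn -0.0
```

The plate has passed the tips with no contact force. I'll keep lowering.

>>> arm_command(
  commands=[10, 0, 0, 0, 40, 10, 0, 0, 0, 40, 10, 0, 0, 0, 40, 8, 0, 0, 0, 40, 0, 0, 0, 0, 40],
)

```text
clock: 64.08
tool_pos: [0.6343, 0.0021, 0.0769]
orientation: [96.1, 89.3, -89.8]
force: [-0.1, -0.1, -2.4]
opening: 0.0558
```

```bash
python3 -c "
from h import *
st();go(634.8,2.7,71,174.1)"
```

```text
t 64.08 tcp [634.3   2.1  76.9] jawdir -5.94 zangle 174.1 tilt [ 0.    -0.013 -1.   ] J [ 18.2  24.1 -15.5   0.9 -50.6 -24.8] F [-0.1 -0.1 -2.4] M [-0.03  0.03 -0.03] op 55.8
shift [ 5.9 -0.8 -0.4] turn -0.0
```

>>> arm_command(
  commands=[4, 0, 0, 0, 40, 3, 0, 0, 0, 40, 0, 0, 0, 0, 40],
)

```text
clock: 64.45
tool_pos: [0.6348, 0.0019, 0.0705]
orientation: [101.3, 89.3, -84.6]
force: [-1.3, -0.7, -0.6]
opening: 0.0554
```

```bash
python3 -c "
from h import *
st()"
```

```text
t 64.45 tcp [634.8   1.9  70.5] jawdir -5.92 zangle 174.1 tilt [ 0.001 -0.013 -1.   ] J [ 18.2  24.5 -15.9   1.  -49.8 -24.8] F [-1.3 -0.7 -0.6] M [0.27 0.49 0.09] op 55.4
```

>>> arm_command(
  commands=[0, 0, 0, 0, 60, 0, 0, 0, 0, 80, 0, 0, 0, 0, 80, 0, 0, 0, 0, 80],
)

```text
clock: 64.95
tool_pos: [0.6362, 0.0022, 0.0719]
orientation: [115.6, 89.2, -70.3]
force: [-0.1, -0.1, 0.1]
opening: 0.0694
```

```bash
python3 -c "
from h import *
st()
s=snap('wrist','p2.png'); np.savez('pics/p2.npz',**s)"
```

```text
t 64.95 tcp [636.2   2.2  71.9] jawdir -5.9 zangle 174.1 tilt [ 0.004 -0.013 -1.   ] J [ 18.2  24.4 -15.8   1.  -49.8 -24.8] F [-0.1 -0.1  0.1] M [ 0.08 -0.02 -0.02] op 69.4
```

View pics/p2.png

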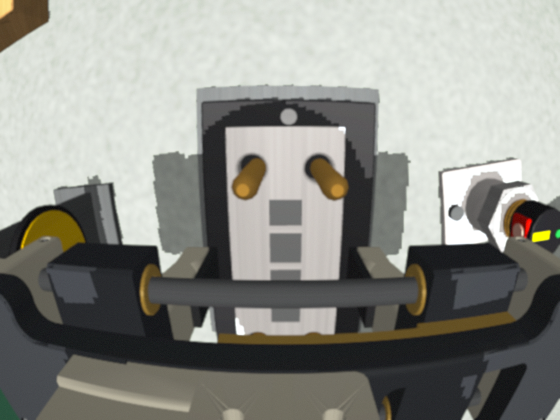

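The first casting is down on the nest plate over the posts, with the sensor still aimed. I'll go for casting B.

```bash
sed -i 's/print(\[int(v) if v==int(v) else v for r in rows for v in r\])/print([float(v) for r in rows for v in r])/' h.py; python3 -c "
from h import *
plan(604,241.5,72,83.8,9,80)"; python3 cast.py
```

```text
[-0.0, -26.0, 6.0, 10.0, 80.0, -0.0, -25.0, 11.0, 10.0, 80.0, -0.0, -22.0, 15.0, 10.0, 80.0, -0.0, -19.0, 19.0, 10.0, 80.0, -0.0, -16.0, 22.0, 10.0, 80.0, -0.0, -12.0, 24.0, 10.0, 80.0, -0.0, -8.0, 26.0, 10.0, 80.0, -0.0, -3.0, 27.0, 10.0, 80.0, -0.0, 2.0, 27.0, 10.0, 80.0]
scene (610.4, -276.3, 55.9, 140.4, 85.5)
scene (423.3, -288.7, 55.7, 140.3, 86.7)
scene (602.3, 243.2, 57.7, 140.4, 84.2)
side (427.7, -290.8, 56.1, 141.1, 86.8)
side (614.6, -277.9, 56.1, 140.7, 85.8)
side (922.9, -479.9, 58.8, 137.4, 58.7)
side (606.2, 240.2, 55.0, 139.5, 83.1)
```

>>> arm_command(
  commands=[-15, 0, 0, 0, 80, -15, 0, 0, 0, 80, -15, 0, 0, 0, 80, -15, 0, 0, 0, 80, -15, 0, 0, 0, 80],
)

```text
clock: 65.72
tool_pos: [0.6358, 0.0031, 0.1524]
orientation: [116.1, 89.2, -69.8]
force: [0.1, 1.0, -0.3]
opening: 0.0703
```

>>> arm_command(
  commands=[0, -26, 6, 10, 80, 0, -25, 11, 10, 80, 0, -22, 15, 10, 80, 0, -19, 19, 10, 80, 0, -16, 22, 10, 80],
)

```text
clock: 66.35
tool_pos: [0.6193, 0.1389, 0.157]
orientation: [-169.6, 89.1, -47.2]
force: [0.4, -1.0, -0.2]
opening: 0.0703
```

>>> arm_command(
  commands=[4, -12, 24, 10, 80, 6, -8, 26, 10, 80, 6, -3, 27, 10, 80, 6, 2, 20, 2, 80, 0, 0, 0, 0, 80],
)

```text
clock: 66.97
tool_pos: [0.6091, 0.245, 0.1372]
orientation: [-127.1, 89.1, -37.8]
force: [0.8, -0.4, 0.1]
opening: 0.0701
```

```bash
cat > find.py <<'E'
import sys
from h import *
x,y,yaw=map(float,sys.argv[1:4]); z=.012
st(); s=snap('wrist','f.png'); np.savez('pics/f.npz',**s)
for it in range(2):
    a=np.radians(yaw); Rm=np.array([[np.cos(a),-np.sin(a)],[np.sin(a),np.cos(a)]])
    W=np.array([[i*16,j*50] for i in(-1,1) for j in(-1,1)])@Rm.T+[x,y]
    u=proj(s,np.c_[W/1000,np.full(4,z)],1); ok=[k for k in range(4) if 12<u[k,0]<548 and 12<u[k,1]<262]
    q,P=holes(s,u[ok],z,1,12 if it==0 else 9)
    print(u[ok].round(0).tolist(),q.round(1).tolist(),P.round(1).tolist())
    if len(ok)==4: c,yw,l=fit(P); print('c',c.round(1),'yaw',round(yw,2),'len',round(l,1)); x,y,yaw=c[0],c[1],yw
    else: print('only',len(ok), 'offsets',(P-W[ok]).round(1).tolist()); x,y=np.array([x,y])+(P-W[ok]).mean(0); print('c',x,y)
yaw=float(sys.argv[4]) if len(sys.argv)>4 else yaw
go(x,y,20,yaw)
E
python3 find.py 604 241.5 83.6
```

```text
t 66.97 tcp [609.1 245.  137.2] jawdir 89.32 zangle 89.3 tilt [ 0.012 -0.01  -1.   ] J [  39.4   22.3   -9.3    1.   -58.2 -130.6] F [ 0.8 -0.4  0.1] M [-0.08 -0.05 -0.01] op 70.1
[[258.0, 246.0], [268.0, 138.0], [292.0, 249.0], [304.0, 142.0]] [[257.1, 247.3], [267.5, 141.5], [292.4, 253.5], [304.1, 145.1]] [[653.4, 219.0], [555.2, 231.0], [660.0, 252.2], [558.6, 262.7]]
c [606.8 241.2] yaw 83.55 len 100.4
[[258.0, 249.0], [267.0, 142.0], [292.0, 252.0], [304.0, 145.0]] [[257.1, 247.5], [267.5, 141.6], [292.7, 253.5], [304.4, 145.2]] [[653.6, 218.9], [555.3, 231.0], [660.0, 252.4], [558.7, 262.9]]
c [606.9 241.3] yaw 83.53 len 100.5
shift [117.5   4.   -2.1] turn 5.8
```

>>> arm_command(
  commands=[28, 2, -1, 3, 80, 28, 2, -1, 2.8, 80, 28, 0, 0, 0, 80, 28, 0, 0, 0, 80, 0, 0, 0, 0, 80],
)

```text
clock: 67.65
tool_pos: [0.6093, 0.2386, 0.0274]
orientation: [-106.0, 88.9, -22.6]
force: [-1.0, -0.5, 0.3]
opening: 0.0701
```

```bash
python3 -c "
from h import *
st();go(606.9,241.3,4,83.5)"
```

```text
t 67.65 tcp [609.3 238.6  27.4] jawdir 83.4 zangle 83.4 tilt [ 0.017 -0.007 -1.   ] J [  39.    28.5  -16.1    1.3  -44.9 -136.5] F [-1.  -0.5  0.3] M [-0.04 -0.04 -0.01] op 70.1
shift [23.4  3.1  2.6] turn -0.1
```

>>> arm_command(
  commands=[8, 3, 2.5, 0, 80, 8, 0, 0, 0, 80, 6, 0, 0, 0, 80, 0, 0, 0, 0, 80],
)

```text
clock: 68.15
tool_pos: [0.6089, 0.242, 0.008]
orientation: [-95.1, 88.7, -11.6]
force: [-0.9, -0.5, -0.4]
opening: 0.0703
```

```bash
python3 -c "
from h import *
st();go(606.9,241.3,3.5,83.5)"
```

```text
t 68.15 tcp [608.9 242.    8. ] jawdir 83.44 zangle 83.4 tilt [ 0.021 -0.004 -1.   ] J [  39.3   29.8  -17.1    1.4  -42.4 -136.9] F [-0.9 -0.5 -0.4] M [-0.03 -0.03  0.02] op 70.3
shift [ 4.4  2.  -0.9] turn -0.1
```

>>> arm_command(
  commands=[4, 2, -0.5, 0, 80, 0, 0, 0, 0, 40, 0, 0, 0, 0, 40, 0, 0, 0, 0, 40, 0, 0, 0, 0, 40],
)

```text
clock: 68.78
tool_pos: [0.6071, 0.242, 0.0043]
orientation: [-93.6, 88.7, -10.2]
force: [0.2, -0.5, 0.6]
opening: 0.0554
```

```bash
python3 -c "
from h import *
st();plan(634.8,2.3,4,174.1,9,40)"
```

```text
t 68.78 tcp [607.1 242.    4.3] jawdir 83.46 zangle 83.5 tilt [ 0.022 -0.004 -1.   ] J [  39.4   29.9  -17.5    1.5  -41.7 -137. ] F [ 0.2 -0.5  0.6] M [-0.04 -0.09  0.04] op 55.4
[0.0, -6.0, -26.0, -10.1, 40.0, 0.0, -1.0, -27.0, -10.1, 40.0, 0.0, 3.0, -27.0, -10.1, 40.0, 0.0, 8.0, -26.0, -10.1, 40.0, 0.0, 12.0, -24.0, -10.1, 40.0, 0.0, 16.0, -21.0, -10.1, 40.0, 0.0, 20.0, -18.0, -10.1, 40.0, 0.0, 23.0, -14.0, -10.1, 40.0, 0.0, 25.0, -10.0, -10.1, 40.0]
```

>>> arm_command(
  commands=[-15, 0, 0, 0, 40, -15, 0, 0, 0, 40, -15, 0, 0, 0, 40, -15, 0, 0, 0, 40, -15, 0, 0, 0, 40],
)

```text
clock: 69.4
tool_pos: [0.6046, 0.2418, 0.0839]
orientation: [-96.1, 88.8, -12.7]
force: [0.3, -0.7, -2.6]
opening: 0.0556
```

>>> arm_command(
  commands=[-15, 0, 0, 0, 40, -15, 0, 0, 0, 40, -15, 0, 0, 0, 40, -15, 0, 0, 0, 40, -10, 0, 0, 0, 40],
)

```text
clock: 70.03
tool_pos: [0.6031, 0.2423, 0.1598]
orientation: [-93.3, 88.7, -9.8]
force: [0.1, 0.6, -1.5]
opening: 0.0553
```

>>> arm_command(
  commands=[0, -6, -26, -10, 40, 0, -1, -27, -10, 40, 0, 3, -27, -10, 40, 0, 8, -26, -10, 40, 0, 12, -24, -10, 40],
)

```text
clock: 70.65
tool_pos: [0.6198, 0.107, 0.1624]
orientation: [-142.8, 88.7, -7.6]
force: [-0.8, 1.2, -3.0]
opening: 0.0555
```

>>> arm_command(
  commands=[0, 16, -21, -10, 40, 0, 20, -18, -10, 40, 0, 23, -14, -10, 40, 0, 14, -10, -6, 40, 0, 0, 0, 0, 40],
)

```text
clock: 71.28
tool_pos: [0.6361, 0.0063, 0.1634]
orientation: [177.4, 88.9, -10.2]
force: [-0.6, 0.2, -2.9]
opening: 0.0554
```

```bash
cat > hand.py <<'E'
from h import *
o,R=st(); s=snap('wrist','hd.png'); np.savez('pics/hd.npz',**s)
dz=.0083; w=o['tool_pos']+R@np.array([-dz,.0528,-.0173]); w2=o['tool_pos']+R@np.array([-dz,.0528,.0134])
u0=proj(s,[w,w2],1); u,P=holes(s,u0,z=o['tool_pos'][2]+dz,win=18)
H=inhand(s,o,R,u,dz); print(u0.round(0).tolist(),u.round(1).tolist(),H.round(1).tolist())
# edge row by gradient near column of centre
g=cv2.cvtColor(s['frame'],cv2.COLOR_BGR2GRAY).astype(float); c=int(u[:,0].mean()); col=g[90:160,c-12:c+12].mean(1); r=90+np.argmax(np.abs(np.gradient(cv2.GaussianBlur(col[:,None],(1,3),0)[:,0])))
print('edge row',r,inhand(s,o,R,[(283,r)],dz).round(1)); d=(H[:,0].mean()-52.8)
print('y offset vs casting A',round(d,1)); 
a=np.radians(174.1); yt=np.array([-np.sin(a),np.cos(a)]); t=np.array([634.8,2.3])-d*yt; print('target',t.round(1)); go(t[0],t[1],137,174.1)
E
python3 hand.py
```

```text
t 71.28 tcp [636.1   6.3 163.4] jawdir -7.69 zangle 172.3 tilt [ 0.02  -0.004 -1.   ] J [ 18.5  18.9 -10.7   0.6 -59.5 -26.5] F [-0.6  0.2 -2.9] M [ 0.12  0.15 -0.01] op 55.4
[[247.0, 168.0], [314.0, 168.0]] [[241.7, 169.5], [324.1, 171.7]] [[52.0, -20.1], [51.1, 18.3]]
edge row 119 [[75.3 -0.8]]
y offset vs casting A -1.3
target [634.7   1. ]
shift [26.4  5.9  1. ] turn -1.8
```

>>> arm_command(
  commands=[8, 2.5, 0.5, -1, 40, 8, 2, 0, -0.8, 40, 8, 0, 0, 0, 40, 0, 0, 0, 0, 40],
)

```text
clock: 71.82
tool_pos: [0.6343, 0.0038, 0.137]
orientation: [175.3, 89.0, -10.6]
force: [0.2, -0.0, -2.5]
opening: 0.0555
```

```bash
python3 - <<'E'
from h import *
for n in ('p1','hd'):
    s=dict(np.load('pics/%s.npz'%n)); g=cv2.cvtColor(s['frame'],cv2.COLOR_BGR2GRAY).astype(int)
    print(n,'col',g[112:140,278:288].mean(1).astype(int).tolist(),'row170',g[166:173,225:345].mean(0).astype(int)[::3].tolist())
    print('colhole',g[145:195,247:251].mean(1).astype(int)[::2].tolist(),g[145:195,314:318].mean(1).astype(int)[::2].tolist())
st();go(634.8,1.8,120,174.1)
E
```

```text
p1 col [46, 45, 46, 45, 45, 45, 44, 45, 45, 45, 44, 44, 43, 47, 80, 139, 186, 200, 202, 201, 200, 201, 201, 201, 201, 200, 200, 200] row170 [186, 188, 174, 119, 81, 35, 34, 35, 34, 36, 35, 35, 44, 158, 200, 198, 198, 200, 197, 197, 199, 195, 196, 197, 197, 171, 62, 41, 40, 42, 40, 72, 76, 73, 77, 105, 169, 197, 195, 170]
colhole [194, 194, 193, 193, 185, 132, 53, 35, 35, 35, 35, 36, 34, 33, 34, 34, 35, 50, 99, 111, 149, 177, 187, 187, 187] [199, 199, 198, 198, 188, 134, 66, 54, 54, 52, 51, 47, 46, 46, 46, 45, 44, 54, 101, 116, 154, 182, 192, 191, 191]
hd col [130, 133, 132, 127, 115, 99, 104, 148, 187, 199, 200, 199, 199, 198, 185, 165, 174, 190, 196, 195, 195, 196, 195, 195, 195, 195, 195, 195] row170 [181, 183, 173, 121, 76, 35, 35, 61, 177, 182, 182, 183, 185, 163, 193, 194, 192, 195, 192, 192, 193, 190, 190, 192, 192, 174, 183, 190, 188, 192, 190, 191, 153, 36, 53, 98, 160, 191, 188, 163]
colhole [189, 189, 189, 189, 184, 153, 167, 171, 170, 169, 163, 158, 155, 154, 151, 148, 148, 140, 116, 108, 138, 169, 182, 182, 181] [193, 192, 192, 192, 188, 151, 146, 183, 193, 192, 191, 191, 191, 190, 190, 190, 190, 183, 133, 112, 143, 174, 185, 186, 186]
t 71.83 tcp [634.3   3.8 137. ] jawdir -5.89 zangle 174.1 tilt [ 0.018 -0.003 -1.   ] J [ 18.3  20.1 -12.7   0.6 -56.4 -24.5] F [ 0.2 -0.  -2.5] M [ 0.04  0.12 -0.05] op 55.5
shift [17.   1.9 -0.4] turn 0.0
```

The hole profiles in casting B's picture match A's to within half a pixel, so I use the same target of (634.8, 2.3).

>>> arm_command(
  commands=[6, 1.4, -0.4, 0, 40, 6, 0, 0, 0, 40, 6, 0, 0, 0, 40, 0, 0, 0, 0, 40],
)

```text
clock: 72.32
tool_pos: [0.635, 0.0025, 0.1177]
orientation: [175.1, 89.0, -10.8]
force: [0.4, 0.1, -2.8]
opening: 0.0557
```

```bash
python3 -c "
from h import *
st();go(634.8,2.3,83,174.1)"
```

```text
t 72.33 tcp [635.    2.5 117.7] jawdir -5.89 zangle 174.1 tilt [ 0.018 -0.003 -1.   ] J [ 18.1  21.2 -13.8   0.6 -54.1 -24.4] F [ 0.4  0.1 -2.8] M [0.02 0.14 0.06] op 55.7
shift [34.7  0.2  0.8] turn 0.0
```

>>> arm_command(
  commands=[9, 0, 0.5, 0, 40, 9, 0, 0, 0, 40, 8, 0, 0, 0, 40, 3, 0, 0, 0, 40, 0, 0, 0, 0, 40],
)

```text
clock: 72.95
tool_pos: [0.6351, 0.0024, 0.0864]
orientation: [174.5, 89.0, -11.3]
force: [-0.4, -0.1, -3.1]
opening: 0.0555
```

>>> arm_command(
  commands=[2, 0, 0, 0, 40, 2, 0, 0, 0, 40, 0, 0, 0, 0, 40],
)

```text
clock: 73.32
tool_pos: [0.6355, 0.0023, 0.0832]
orientation: [175.2, 88.9, -10.6]
force: [-0.6, -0.8, -0.2]
opening: 0.0554
```

```bash
python3 -c "
from h import *
st()"
```

```text
t 73.33 tcp [635.5   2.3  83.2] jawdir -5.87 zangle 174.1 tilt [ 0.019 -0.004 -1.   ] J [ 18.1  23.2 -15.9   0.7 -50.  -24.4] F [-0.6 -0.8 -0.2] M [0.18 0.56 0.05] op 55.4
```

>>> arm_command(
  commands=[0, 0, 0, 0, 60, 0, 0, 0, 0, 80, 0, 0, 0, 0, 80, 0, 0, 0, 0, 80, -10, 0, 0, 0, 80],
)

```text
clock: 73.95
tool_pos: [0.6361, 0.0025, 0.0941]
orientation: [176.2, 88.8, -9.7]
force: [0.1, 0.7, 0.0]
opening: 0.0701
```

>>> arm_command(
  commands=[-14, 0, 0, 0, 80, -14, 0, 0, 0, 80, -14, 0, 0, 0, 80, -12, 0, 0, 0, 80, 0, 0, 0, 0, 80],
)

```text
clock: 74.58
tool_pos: [0.6363, 0.003, 0.1551]
orientation: [-179.7, 88.6, -5.6]
force: [0.0, 0.2, -0.2]
opening: 0.07
```

```bash
python3 -c "
from h import *
st(); plan(612.5,-277,152,85.7,10,80)
s=snap('wrist','p3.png'); np.savez('pics/p3.npz',**s)"; python3 cast.py
```

```text
t 74.58 tcp [636.3   3.  155.1] jawdir -5.83 zangle 174.2 tilt [ 0.025 -0.002 -1.   ] J [ 18.2  19.1 -11.5   0.7 -58.  -24.4] F [ 0.   0.2 -0.2] M [-0.01  0.11  0.03] op 70.0
[0.0, 28.0, -0.0, 8.8, 80.0, 0.0, 28.0, -5.0, 8.8, 80.0, 0.0, 27.0, -9.0, 8.8, 80.0, 0.0, 25.0, -13.0, 8.8, 80.0, 0.0, 23.0, -17.0, 8.8, 80.0, 0.0, 20.0, -20.0, 8.8, 80.0, 0.0, 16.0, -23.0, 8.8, 80.0, 0.0, 13.0, -25.0, 8.8, 80.0, 0.0, 9.0, -27.0, 8.8, 80.0, 0.0, 5.0, -28.0, 8.8, 80.0]
scene (610.4, -276.3, 55.9, 140.4, 85.5)
scene (423.3, -288.7, 55.7, 140.3, 86.7)
side (427.6, -290.8, 55.8, 140.0, 86.9)
side (614.5, -278.0, 55.8, 139.9, 85.8)
side (922.5, -479.6, 58.8, 136.4, 58.7)
```

>>> arm_command(
  commands=[0, 28, 0, 8.6, 80, 0, 28, -5, 8.6, 80, 0, 27, -9, 8.6, 80, 0, 25, -13, 8.6, 80, 0, 23, -17, 8.6, 80],
)

```text
clock: 75.35
tool_pos: [0.6209, -0.1403, 0.1487]
orientation: [-142.8, 89.1, -12.8]
force: [0.1, 0.2, -1.4]
opening: 0.0703
```

>>> arm_command(
  commands=[5, 20, -20, 8.6, 80, 5, 16, -23, 8.6, 80, 5, 13, -25, 8.6, 80, 5, 9, -24, 8.6, 80, 0, 0, 0, 5, 80],
)

```text
clock: 75.97
tool_pos: [0.6077, -0.2552, 0.1231]
orientation: [-108.1, 89.6, -19.1]
force: [-0.3, 0.1, -0.4]
opening: 0.0697
```

```bash
python3 find.py 612.5 -277 85.7
```

```text
t 75.97 tcp [ 607.7 -255.2  123.1] jawdir 89.08 zangle 89.1 tilt [ 0.007 -0.002 -1.   ] J [ -5.8  23.3  -9.5   0.1 -56.9 -85.2] F [-0.3  0.1 -0.4] M [-0.01 -0.11  0.01] op 69.7
[[241.0, 153.0], [280.0, 155.0]] [[240.8, 156.9], [278.7, 162.5]] [[564.4, -289.9], [569.7, -258.4]]
only 2 offsets [[2.9, -0.7], [5.9, -1.1]]
c 616.91185833262 -277.89851397827834
[[241.0, 159.0], [279.0, 161.0]] [[240.7, 156.5], [278.4, 162.4]] [[564.0, -289.9], [569.7, -258.7]]
only 2 offsets [[-1.8, 0.2], [1.4, -0.5]]
c 616.7082374878889 -278.04625804656973
shift [103.3  -8.6 -23.1] turn 3.2
```

>>> arm_command(
  commands=[0, -4, -12, 3, 80, 0, -4, -11, 0, 80, 0, 0, 0, 0, 80],
)

```text
clock: 76.4
tool_pos: [0.6143, -0.2782, 0.1214]
orientation: [-108.2, 89.8, -22.1]
force: [-0.9, 0.2, -0.2]
opening: 0.0701
```

```bash
python3 find.py 615.5 -277.7 85.7
```

```text
t 76.4 tcp [ 614.3 -278.2  121.4] jawdir 86.12 zangle 86.1 tilt [ 0.004 -0.002 -1.   ] J [ -7.8  24.7  -7.3   0.1 -57.7 -86.1] F [-0.9  0.2 -0.2] M [ 0.03 -0.09 -0.02] op 70.1
[[266.0, 262.0], [265.0, 150.0], [304.0, 150.0]] [[265.9, 259.6], [264.5, 149.1], [304.4, 149.7]] [[661.9, -297.0], [563.8, -290.1], [566.5, -257.5]]
only 3 offsets [[-2.2, 0.4], [-0.6, -0.2], [-0.3, 0.5]]
c 614.439091878407 -277.47350081664024
[[266.0, 261.0], [265.0, 149.0], [301.0, 261.0], [304.0, 149.0]] [[265.9, 259.6], [263.6, 153.1], [301.1, 260.5], [307.3, 152.4]] [[661.9, -296.9], [567.0, -291.1], [665.0, -265.3], [568.9, -255.2]]
c [ 615.7 -277.1] yaw 85.25 len 95.8
shift [101.3  -1.1   0.9] turn 0.9
```

>>> arm_command(
  commands=[28, 0, 0.7, 0.4, 80, 28, 0, 0, 0, 80, 28, 0, 0, 0, 80, 14, 0, 0, 0, 80, 0, 0, 0, 0, 80],
)

```text
clock: 77.08
tool_pos: [0.6157, -0.2755, 0.0222]
orientation: [-102.0, 89.6, -15.9]
force: [0.4, -0.5, 0.0]
opening: 0.0706
```

```bash
python3 -c "
from h import *
st();go(614.3,-277.5,4,85.75)"
```

```text
t 77.08 tcp [ 615.7 -275.5   22.2] jawdir 86.08 zangle 86.1 tilt [ 0.006 -0.002 -1.   ] J [ -7.6  30.5 -12.6   0.1 -46.5 -86.4] F [ 0.4 -0.5  0. ] M [-0.   -0.09 -0.02] op 70.6
shift [18.2  1.3 -2.1] turn 0.3
```

>>> arm_command(
  commands=[6, 1.3, -2, 0.3, 80, 6, 0, 0, 0, 80, 4, 0, 0, 0, 80, 1.5, 0, 0, 0, 80, 0, 0, 0, 0, 80],
)

```text
clock: 77.7
tool_pos: [0.6162, -0.2779, 0.0067]
orientation: [-100.6, 89.4, -14.8]
force: [1.0, -0.1, -0.8]
opening: 0.0696
```

>>> arm_command(
  commands=[0, 0, 0, 0, 40, 0, 0, 0, 0, 40, 0, 0, 0, 0, 40, 0, 0, 0, 0, 40, 0, 0, 0, 0, 40],
)

```text
clock: 78.32
tool_pos: [0.6164, -0.2779, 0.007]
orientation: [-100.4, 89.3, -14.5]
force: [0.2, -0.3, 0.3]
opening: 0.0554
```

```bash
python3 -c "
from h import *
st();plan(634.8,2.3,4,174.1,10,40)"
```

```text
t 78.33 tcp [ 616.4 -277.9    7. ] jawdir 85.82 zangle 85.8 tilt [ 0.011 -0.003 -1.   ] J [ -7.7  31.5 -13.3   0.1 -44.5 -86.5] F [ 0.2 -0.3  0.3] M [-0.07 -0.11 -0.04] op 55.4
[0.0, 0.0, 28.0, -8.8, 40.0, 0.0, -4.0, 28.0, -8.8, 40.0, 0.0, -8.0, 27.0, -8.8, 40.0, 0.0, -12.0, 25.0, -8.8, 40.0, 0.0, -16.0, 23.0, -8.8, 40.0, 0.0, -19.0, 20.0, -8.8, 40.0, 0.0, -22.0, 17.0, -8.8, 40.0, 0.0, -25.0, 13.0, -8.8, 40.0, 0.0, -26.0, 10.0, -8.8, 40.0, 0.0, -28.0, 5.0, -8.8, 40.0]
```

>>> arm_command(
  commands=[-15, 0, 0, 0, 40, -15, 0, 0, 0, 40, -15, 0, 0, 0, 40, -15, 0, 0, 0, 40, -15, 0, 0, 0, 40],
)

```text
clock: 78.95
tool_pos: [0.6149, -0.2775, 0.0869]
orientation: [-99.8, 89.4, -14.0]
force: [0.3, -0.2, -2.1]
opening: 0.0554
```

>>> arm_command(
  commands=[-15, 0, 0, 0, 40, -15, 0, 0, 0, 40, -15, 0, 0, 0, 40, -15, 0, 0, 0, 40, -12, 0, 0, 0, 40],
)

```text
clock: 79.58
tool_pos: [0.6141, -0.2773, 0.1647]
orientation: [-99.2, 89.3, -13.4]
force: [0.4, 0.1, -2.8]
opening: 0.055
```

>>> arm_command(
  commands=[0, 0, 28, -8.6, 40, 0, -4, 28, -8.6, 40, 0, -8, 27, -8.6, 40, 0, -12, 25, -8.6, 40, 0, -16, 23, -8.6, 40],
)

```text
clock: 80.2
tool_pos: [0.6232, -0.1357, 0.1672]
orientation: [-144.0, 89.3, -14.1]
force: [0.2, -0.0, -2.3]
opening: 0.0552
```

>>> arm_command(
  commands=[0, -19, 20, -8.6, 40, 0, -22, 17, -8.6, 40, 0, -25, 13, -8.6, 40, 0, -22, 8, -8.6, 40, 0, 0, 0, -4, 40],
)

```text
clock: 80.82
tool_pos: [0.6303, -0.0233, 0.1684]
orientation: [175.8, 89.3, -14.4]
force: [-0.2, -0.3, -1.9]
opening: 0.0553
```

```bash
cat > prof.py <<'E'
from h import *
import sys
dz=float(sys.argv[1])
from scipy.spatial.transform import Rotation as Ro
o,R=st(); s=snap('wrist','q.png'); np.savez('pics/q.npz',**s)
def ed(s,o,R,dz):
    g=cv2.cvtColor(s['frame'],cv2.COLOR_BGR2GRAY).astype(float); r=[]
    for zt in (-.0165,.0145):   # column profile through each near hole
        u=proj(s,[o['tool_pos']+R@np.array([-dz,.0528,zt])],1)[0]; c=int(round(u[0]))
        p=g[135:200,c-2:c+3].mean(1); r.append((c,p[::2].astype(int).tolist()))
    return r
for c,p in ed(s,o,R,dz): print(c,p)
g=cv2.cvtColor(s['frame'],cv2.COLOR_BGR2GRAY).astype(int); print('edge col 283 from row 105',g[105:145,278:288].mean(1).astype(int).tolist())
a=np.array([[283,155.3],[283,184]]); print('if like A, hole rows 155.3/184 ->',inhand(s,o,R,a,dz).round(1)[:,0])
go(635,4.4,142,174.1)
E
python3 prof.py .005
```

```text
t 80.83 tcp [630.3 -23.3 168.4] jawdir -10.18 zangle 169.8 tilt [ 0.012 -0.003 -1.   ] J [ 15.8  18.4 -10.5   0.4 -60.5 -26.2] F [-0.2 -0.3 -1.9] M [-0.01  0.06  0.01] op 55.3
250 [185, 183, 184, 183, 183, 182, 183, 177, 132, 55, 33, 34, 80, 120, 143, 176, 177, 176, 176, 176, 169, 122, 107, 146, 169, 175, 175, 176, 175, 175, 175, 174, 175]
315 [188, 187, 188, 187, 186, 185, 185, 183, 141, 63, 46, 60, 78, 91, 98, 100, 103, 105, 107, 112, 113, 110, 109, 147, 172, 179, 180, 180, 180, 180, 180, 179, 179]
edge col 283 from row 105 [107, 108, 107, 106, 108, 107, 106, 105, 104, 103, 104, 104, 105, 105, 104, 97, 85, 78, 97, 142, 177, 188, 189, 189, 190, 189, 189, 189, 188, 188, 189, 188, 189, 188, 188, 188, 188, 188, 188, 188]
if like A, hole rows 155.3/184 -> [58.2 44.4]
shift [ 26.4 -28.7   0.5] turn -4.2
```

```bash
python3 - <<'E'
from h import *
s=dict(np.load('pics/q.npz')); o,R=tool()
for (ra,rb) in ((155.5,151.5),(183.5,179.3),(126.7,123.6)): print((inhand(s,o,R,[(283,rb)],.005)-inhand(s,o,R,[(283,ra)],.0083)).round(1))
E
```

```text
[[1.5 0. ]]
[[1.4 0. ]]
[[1.4 0. ]]
```

>>> arm_command(
  commands=[6, -10, 0, -2.2, 40, 8, -10, 0, -2, 40, 8, -9, 0, 0, 40, 0, 0, 0, 0, 40],
)

```text
clock: 81.38
tool_pos: [0.6344, 0.0065, 0.1444]
orientation: [168.7, 89.4, -17.1]
force: [-0.2, -0.5, -1.6]
opening: 0.0554
```

```bash
python3 -c "
from h import *
st();go(635,4.2,122,174.1)"
```

```text
t 81.38 tcp [634.4   6.5 144.4] jawdir -5.81 zangle 174.2 tilt [ 0.01  -0.003 -1.   ] J [ 18.4  19.9 -11.7   0.4 -57.9 -24.4] F [-0.2 -0.5 -1.6] M [0.02 0.02 0.03] op 55.4
shift [22.4  2.2 -0.6] turn 0.1
```

>>> arm_command(
  commands=[4, 2.5, -0.6, 0, 40, 6, 0, 0, 0, 40, 6, 0, 0, 0, 40, 5, 0, 0, 0, 40, 0, 0, 0, 0, 40],
)

```text
clock: 82.0
tool_pos: [0.6348, 0.0029, 0.1218]
orientation: [166.9, 89.4, -19.0]
force: [-0.1, -0.4, -1.1]
opening: 0.0553
```

```bash
python3 -c "
from h import *
st();go(635,3.9,98,174.1)"
```

```text
t 82.0 tcp [634.8   2.9 121.8] jawdir -5.91 zangle 174.1 tilt [ 0.01  -0.003 -1.   ] J [ 18.1  21.2 -13.1   0.4 -55.2 -24.2] F [-0.1 -0.4 -1.1] M [0.   0.04 0.05] op 55.3
shift [23.8 -1.1  0.2] turn -0.0
```

>>> arm_command(
  commands=[5, -1, 0.2, 0, 40, 6, 0, 0, 0, 40, 6, 0, 0, 0, 40, 4, 0, 0, 0, 40, 0, 0, 0, 0, 40],
)

```text
clock: 82.62
tool_pos: [0.635, 0.0039, 0.0994]
orientation: [167.0, 89.4, -18.9]
force: [-0.7, 0.2, -1.9]
opening: 0.0555
```

>>> arm_command(
  commands=[2, 0, 0, 0, 40, 2, 0, 0, 0, 40, 0, 0, 0, 0, 40],
)

```text
clock: 83.0
tool_pos: [0.6355, 0.0039, 0.0976]
orientation: [168.7, 89.3, -17.2]
force: [-0.7, 0.4, -1.4]
opening: 0.055
```

```bash
python3 -c "
from h import *
st()"
```

```text
t 83.0 tcp [635.5   3.9  97.6] jawdir -5.86 zangle 174.1 tilt [ 0.012 -0.004 -1.   ] J [ 18.2  22.6 -14.6   0.5 -52.3 -24.3] F [-0.7  0.4 -1.4] M [0.12 0.15 0.01] op 55.0
```

>>> arm_command(
  commands=[0, 0, 0, 0, 60, 0, 0, 0, 0, 80, 0, 0, 0, 0, 80, 0, 0, 0, 0, 80, -12, 0, 0, 0, 80],
)

```text
clock: 83.62
tool_pos: [0.6354, 0.0038, 0.1095]
orientation: [166.4, 89.3, -19.4]
force: [0.9, -0.9, 0.6]
opening: 0.0697
```

>>> arm_command(
  commands=[-14, 0, 0, 0, 80, -14, 0, 0, 0, 80, -12, 0, 0, 0, 80, 0, 0, 0, 0, 80],
)

```text
clock: 84.12
tool_pos: [0.6364, 0.0043, 0.1555]
orientation: [175.1, 89.1, -10.7]
force: [1.2, -0.1, -0.4]
opening: 0.07
```

```bash
python3 -c "
from h import *
st(); plan(427,-289.5,120,86.8,12,80)"; python3 cast.py
```

```text
t 84.12 tcp [636.4   4.3 155.5] jawdir -5.84 zangle 174.2 tilt [ 0.016 -0.003 -1.   ] J [ 18.2  19.4 -11.    0.5 -58.8 -24.3] F [ 1.2 -0.1 -0.4] M [0.01 0.03 0.02] op 70.0
[3.0, 26.0, 15.0, 7.3, 80.0, 3.0, 28.0, 11.0, 7.3, 80.0, 3.0, 29.0, 8.0, 7.3, 80.0, 3.0, 30.0, 4.0, 7.3, 80.0, 3.0, 30.0, 0.0, 7.3, 80.0, 3.0, 30.0, -4.0, 7.3, 80.0, 3.0, 29.0, -7.0, 7.3, 80.0, 3.0, 28.0, -11.0, 7.3, 80.0, 3.0, 26.0, -14.0, 7.3, 80.0, 3.0, 24.0, -18.0, 7.3, 80.0, 3.0, 22.0, -21.0, 7.3, 80.0, 3.0, 19.0, -23.0, 7.3, 80.0]
scene (423.3, -288.7, 55.7, 140.3, 86.7)
side (427.6, -290.8, 55.8, 140.0, 87.0)
side (922.5, -479.6, 58.8, 136.4, 58.7)
```

>>> arm_command(
  commands=[0, 26, 15, 7.1, 80, 0, 28, 11, 7.1, 80, 0, 29, 8, 7.1, 80, 0, 30, 4, 7.1, 80, 2, 30, 0, 7.1, 80],
)

```text
clock: 84.85
tool_pos: [0.5451, -0.1205, 0.1472]
orientation: [-164.5, 89.5, -26.8]
force: [-0.4, 0.1, 0.4]
opening: 0.0703
```

>>> arm_command(
  commands=[3, 30, -4, 7.1, 80, 3, 29, -7, 7.1, 80, 3, 28, -11, 7.1, 80, 3, 26, -14, 7.1, 80, 3, 24, -18, 7.1, 80],
)

```text
clock: 85.48
tool_pos: [0.4529, -0.2459, 0.1287]
orientation: [-154.1, 89.8, -53.1]
force: [0.5, -0.6, 0.0]
opening: 0.07
```

>>> arm_command(
  commands=[3, 22, -21, 7.1, 80, 0, 15, -19, 7.1, 80, 0, 0, 0, 0, 80, 0, 0, 0, 0, 80],
)

```text
clock: 85.98
tool_pos: [0.4177, -0.2925, 0.1232]
orientation: [131.5, 89.8, -142.3]
force: [-0.5, -0.2, -0.1]
opening: 0.07
```

```bash
python3 find.py 428 -290 86.8
```

```text
t 85.97 tcp [ 417.7 -292.5  123.2] jawdir 86.18 zangle 86.2 tilt [-0.002 -0.002 -1.   ] J [-12.8  10.6 -28.1   0.1 -51.5 -81.1] F [-0.5 -0.2 -0.1] M [-0.03 -0.15 -0.03] op 70.0
[[267.0, 161.0], [306.0, 161.0]] [[264.9, 166.1], [310.1, 166.2]] [[381.0, -305.4], [383.5, -267.8]]
only 2 offsets [[3.8, -2.2], [4.5, 3.5]]
c 432.1399707828202 -289.3651890134113
[[268.0, 166.0], [307.0, 166.0]] [[265.0, 166.0], [308.9, 164.5]] [[380.8, -305.3], [382.0, -268.7]]
only 2 offsets [[-0.5, -2.7], [-1.1, 1.9]]
c 431.32993406017926 -289.79079511739553
shift [103.2 -13.6   3.7] turn -0.6
```

>>> arm_command(
  commands=[0, -6, 2, -0.6, 80, 0, -5.5, 1, 0, 80, 0, 0, 0, 0, 80, 0, 0, 0, 0, 80],
)

```text
clock: 86.52
tool_pos: [0.4317, -0.2885, 0.1231]
orientation: [133.0, 89.9, -139.9]
force: [0.1, 0.2, 0.2]
opening: 0.07
```

```bash
python3 find.py 429 -289.7 86.8; python3 - <<'E'
from h import *
f=cv2.imread('pics/f.png'); cv2.imwrite('pics/fc.png',cv2.resize(f[110:290,200:380],None,fx=3,fy=3))
E
```

```text
t 86.53 tcp [ 431.7 -288.5  123.1] jawdir 87.09 zangle 87.1 tilt [-0.002 -0.002 -1.   ] J [-12.   11.4 -27.    0.1 -51.7 -81. ] F [0.1 0.2 0.2] M [-0.05 -0.12 -0.04] op 70.0
[[264.0, 258.0], [263.0, 146.0], [299.0, 258.0], [301.0, 146.0]] [[263.1, 256.5], [261.6, 144.8], [298.5, 256.6], [300.7, 144.8]] [[476.3, -308.9], [377.2, -303.6], [478.0, -277.0], [378.8, -271.4]]
c [ 427.6 -290.2] yaw 86.85 len 99.3
[[263.0, 257.0], [262.0, 144.0], [299.0, 257.0], [301.0, 145.0]] [[263.0, 256.5], [259.1, 148.4], [298.6, 256.6], [304.7, 148.4]] [[476.4, -309.0], [380.0, -305.9], [478.0, -277.0], [382.0, -268.2]]
c [ 429.1 -290. ] yaw 86.46 len 96.4
shift [103.1   2.3  -1.4] turn 0.6
```

View pics/fc.png

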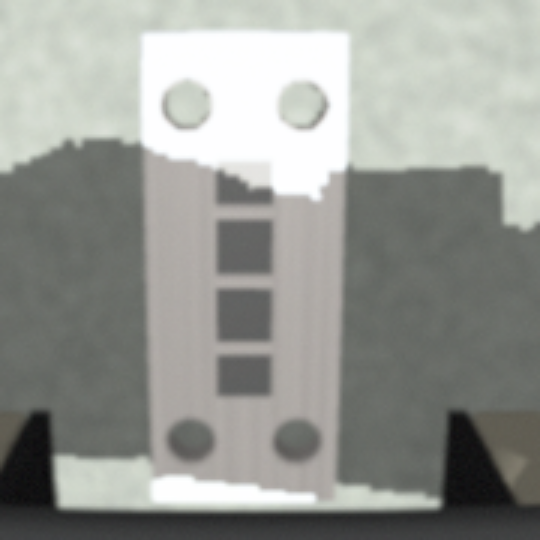

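The crop shows holes at (187,104), (302,104), (191,439) and (297,439), which agrees with the first pass: C at (427.6, −290.2), yaw 86.85°.

>>> arm_command(
  commands=[28, 2, -1, 0.2, 80, 28, 2, -1, 0, 80, 28, 0, 0, 0, 80, 14, 0, 0, 0, 80, 0, 0, 0, 0, 80],
)

```text
clock: 87.2
tool_pos: [0.4283, -0.2911, 0.0239]
orientation: [-156.7, 89.8, -69.8]
force: [0.0, 1.4, -0.4]
opening: 0.0701
```

```bash
python3 -c "
from h import *
st();go(427.6,-290.2,4,86.85)"
```

```text
t 87.2 tcp [ 428.3 -291.1   23.9] jawdir 86.9 zangle 86.9 tilt [ 0.001 -0.003 -1.   ] J [-12.4  19.  -33.3   0.2 -37.7 -80.9] F [ 0.   1.4 -0.4] M [-0.08 -0.13  0.  ] op 70.1
shift [19.9  0.8  1. ] turn 0.0
```

>>> arm_command(
  commands=[7, 0.8, 1, 0, 80, 6, 0.5, 0, 0, 80, 5, 0.5, 0, 0, 80, 3, 0, 0, 0, 80, 0, 0, 0, 0, 80],
)

```text
clock: 87.82
tool_pos: [0.4283, -0.2905, 0.0039]
orientation: [-124.9, 89.6, -38.0]
force: [-0.7, -0.1, -0.1]
opening: 0.07
```

>>> arm_command(
  commands=[0, 0, 0, 0, 40, 0, 0, 0, 0, 40, 0, 0, 0, 0, 40, 0, 0, 0, 0, 40, 0, 0, 0, 0, 40],
)

```text
clock: 88.45
tool_pos: [0.4284, -0.2905, 0.0041]
orientation: [-123.4, 89.6, -36.5]
force: [-0.2, 0.1, -0.2]
opening: 0.0554
```

```bash
python3 -c "
from h import *
st();plan(634.8,2.3,4,174.1,12,40)"
```

```text
t 88.45 tcp [ 428.4 -290.5    4.1] jawdir 86.92 zangle 86.9 tilt [ 0.005 -0.004 -1.   ] J [-12.3  20.6 -34.5   0.3 -34.6 -81. ] F [-0.2  0.1 -0.2] M [-0.09 -0.16 -0.04] op 55.4
[0.0, -16.0, 25.0, -7.3, 40.0, 0.0, -19.0, 23.0, -7.3, 40.0, 0.0, -22.0, 21.0, -7.3, 40.0, 0.0, -24.0, 18.0, -7.3, 40.0, 0.0, -26.0, 14.0, -7.3, 40.0, 0.0, -28.0, 11.0, -7.3, 40.0, 0.0, -29.0, 7.0, -7.3, 40.0, 0.0, -30.0, 4.0, -7.3, 40.0, 0.0, -30.0, -0.0, -7.3, 40.0, 0.0, -30.0, -4.0, -7.3, 40.0, 0.0, -29.0, -8.0, -7.3, 40.0, 0.0, -28.0, -11.0, -7.3, 40.0]
```

>>> arm_command(
  commands=[-15, 0, 0, 0, 40, -15, 0, 0, 0, 40, -15, 0, 0, 0, 40, -15, 0, 0, 0, 40, -15, 0, 0, 0, 40],
)

```text
clock: 89.08
tool_pos: [0.4269, -0.29, 0.0839]
orientation: [-131.7, 89.7, -44.8]
force: [0.5, -1.3, -1.6]
opening: 0.0557
```

>>> arm_command(
  commands=[-15, 0, 0, 0, 40, -15, 0, 0, 0, 40, -15, 0, 0, 0, 40, -15, 0, 0, 0, 40, -14, 0, 0, 0, 40],
)

```text
clock: 89.7
tool_pos: [0.4257, -0.2894, 0.1657]
orientation: [-117.0, 89.5, -30.1]
force: [-0.3, -0.1, -1.8]
opening: 0.0552
```

>>> arm_command(
  commands=[0, -16, 25, -7.1, 40, 0, -19, 23, -7.1, 40, 0, -22, 21, -7.1, 40, 0, -24, 18, -7.1, 40, 0, -26, 14, -7.1, 40],
)

```text
clock: 90.32
tool_pos: [0.5131, -0.1653, 0.1716]
orientation: [-145.5, 89.3, -22.2]
force: [0.2, -0.6, -1.0]
opening: 0.0557
```

>>> arm_command(
  commands=[0, -28, 11, -7.1, 40, 0, -29, 7, -7.1, 40, 0, -30, 4, -7.1, 40, 0, -30, 0, -7.1, 40, 0, -30, -4, -7.1, 40],
)

```text
clock: 90.95
tool_pos: [0.6009, -0.0376, 0.1758]
orientation: [-179.8, 89.3, -19.8]
force: [0.2, -1.3, -1.9]
opening: 0.0555
```

>>> arm_command(
  commands=[0, -26, -8, -7.1, 40, 0, -16, -7, -5, 40, 0, 0, 0, 0, 40, 0, 0, 0, 0, 40],
)

```text
clock: 91.45
tool_pos: [0.6282, 0.0009, 0.1776]
orientation: [166.3, 89.3, -21.0]
force: [-1.2, -0.1, -2.2]
opening: 0.0557
```

```bash
python3 prof.py .0079; python3 - <<'E'
from h import *
s=dict(np.load('pics/q.npz')); o,R=tool()
print('row->y at dz .0079 minus A:',[(r,round((inhand(s,o,R,[(283,r)],.0079)-inhand(s,o,R,[(283,126.7)],.0083))[0,0],1)) for r in (122,124,125,126,127,128)],[(r,round((inhand(s,o,R,[(283,r)],.0079)-inhand(s,o,R,[(283,155.5)],.0083))[0,0],1)) for r in (151,153,155,157)])
go(634.9,3.0,137,174.1)
E
```

```text
t 91.45 tcp [628.2   0.9 177.6] jawdir -7.39 zangle 172.6 tilt [ 0.011 -0.004 -1.   ] J [ 18.1  17.8 -10.2   0.5 -61.5 -25.8] F [-1.2 -0.1 -2.2] M [ 0.01  0.08 -0.01] op 55.7
249 [192, 192, 191, 191, 189, 190, 189, 189, 188, 162, 111, 96, 123, 134, 128, 95, 128, 179, 184, 183, 183, 181, 155, 108, 121, 162, 178, 182, 181, 181, 181, 181, 180]
316 [195, 195, 194, 194, 194, 193, 193, 193, 192, 166, 92, 40, 38, 39, 39, 38, 37, 37, 38, 36, 37, 38, 69, 106, 124, 166, 183, 186, 187, 186, 186, 185, 186]
edge col 283 from row 105 [77, 77, 76, 77, 73, 60, 44, 40, 40, 41, 42, 46, 54, 64, 69, 74, 76, 75, 71, 65, 72, 122, 177, 195, 197, 196, 196, 197, 196, 196, 196, 196, 196, 195, 196, 196, 195, 195, 195, 195]
if like A, hole rows 155.3/184 -> [58.5 45. ]
shift [35.8 -4.6 -5.8] turn -1.5
row->y at dz .0079 minus A: [(122, np.float64(2.2)), (124, np.float64(1.2)), (125, np.float64(0.8)), (126, np.float64(0.3)), (127, np.float64(-0.1)), (128, np.float64(-0.6))] [(151, np.float64(2.1)), (153, np.float64(1.1)), (155, np.float64(0.2)), (157, np.float64(-0.7))]
shift [40.8 -3.2 -5.8] turn -1.5
```

>>> arm_command(
  commands=[12, -1.5, -3, -0.8, 40, 12, -1.5, -2.5, -0.7, 40, 12, 0, 0, 0, 40, 0, 0, 0, 0, 40, 0, 0, 0, 0, 40],
)

```text
clock: 92.12
tool_pos: [0.6336, 0.0015, 0.1385]
orientation: [159.4, 89.4, -26.5]
force: [-0.1, 0.7, -1.8]
opening: 0.0558
```

```bash
python3 -c "
from h import *
st();go(634.8,2.8,108,174.1)"
```

```text
t 92.12 tcp [633.6   1.5 138.5] jawdir -5.97 zangle 174.0 tilt [ 0.009 -0.005 -1.   ] J [ 18.   20.2 -12.2   0.5 -57.2 -24.3] F [-0.1  0.7 -1.8] M [ 0.06 -0.01  0.  ] op 55.8
shift [30.5 -1.6 -0.8] turn -0.1
```

>>> arm_command(
  commands=[4, -1.6, -0.8, 0, 40, 6, 0, 0, 0, 40, 6, 0, 0, 0, 40, 5, 0, 0, 0, 40, 0, 0, 0, 0, 40],
)

```text
clock: 92.75
tool_pos: [0.6351, 0.0031, 0.1166]
orientation: [163.0, 89.4, -23.0]
force: [0.1, -1.1, -1.2]
opening: 0.056
```

```bash
python3 -c "
from h import *
st();go(634.8,2.8,106,174.1)"
```

```text
t 92.75 tcp [635.1   3.1 116.6] jawdir -5.96 zangle 174.0 tilt [ 0.01  -0.004 -1.   ] J [ 18.1  21.5 -13.5   0.5 -54.6 -24.4] F [ 0.1 -1.1 -1.2] M [-0.   -0.02 -0.01] op 56.0
shift [10.6  0.3  0.4] turn -0.1
```

>>> arm_command(
  commands=[4, 0, 0, 0, 40, 3, 0, 0, 0, 40, 2, 0, 0, 0, 40, 2, 0, 0, 0, 40, 0, 0, 0, 0, 40],
)

```text
clock: 93.38
tool_pos: [0.6356, 0.0031, 0.1066]
orientation: [164.5, 89.3, -21.4]
force: [-0.8, 0.1, -0.7]
opening: 0.0555
```

```bash
python3 -c "
from h import *
st()"
```

```text
t 93.38 tcp [635.6   3.1 106.6] jawdir -5.93 zangle 174.1 tilt [ 0.012 -0.005 -1.   ] J [ 18.1  22.  -14.1   0.6 -53.3 -24.4] F [-0.8  0.1 -0.7] M [0.09 0.24 0.08] op 55.5
```

Seated at the expected height of 106.6 against 106.1. I'll release, rise, and do the last checks: stack, beam and master.

>>> arm_command(
  commands=[0, 0, 0, 0, 60, 0, 0, 0, 0, 80, 0, 0, 0, 0, 80, 0, 0, 0, 0, 80, -12, 0, 0, 0, 80],
)

```text
clock: 94.0
tool_pos: [0.6356, 0.003, 0.1185]
orientation: [162.4, 89.3, -23.6]
force: [0.2, -0.9, -0.3]
opening: 0.0698
```

>>> arm_command(
  commands=[-14, 0, 0, 0, 80, -14, 0, 0, 0, 80, -14, 0, 0, 0, 80, -14, 0, 0, 0, 80, -14, 0, 0, 0, 80],
)

```text
clock: 94.62
tool_pos: [0.6354, 0.0035, 0.1954]
orientation: [168.7, 89.1, -17.2]
force: [-0.3, -0.6, -0.4]
opening: 0.0702
```

>>> arm_command(
  commands=[-14, 0, 0, 0, 80, -14, 0, 0, 0, 80, -14, 0, 0, 0, 80, 0, 0, 0, 0, 80],
)

```text
clock: 95.12
tool_pos: [0.6353, 0.0038, 0.242]
orientation: [172.8, 89.0, -13.1]
force: [-0.4, -0.4, 0.4]
opening: 0.0703
```

```bash
python3 beam.py; python3 - <<'E'
from h import *
s=dict(np.load('pics/wb.npz')); h=hsv(s)
for r in rects(s,(h[...,1]<45)&(h[...,2]>150),.114,1,800):
    if abs(r[0]-635)<60: print('top',r)
t=snap('side'); ht=hsv(t)
for r in rects(t,((ht[...,0]<6)|(ht[...,0]>174))&(ht[...,1]>150)&(ht[...,2]>80),.016,0): 
    if abs(r[0]-485)<90: print('master',r)
p=proj(t,[[.63,0,.08]],0)[0].astype(int); b=cv2.resize(t['frame'][p[1]-50:p[1]+45,p[0]-55:p[0]+55],None,fx=5,fy=5,interpolation=cv2.INTER_CUBIC)
a=s['frame'][:420,60:310]; a=cv2.resize(s['frame'][60:345,150:420],(240,253))
b[:0]; cv2.imwrite('pics/fin.png',np.hstack([b,np.pad(a,((0,b.shape[0]-a.shape[0]),(0,0),(0,0)))]))
E
```

```text
t 95.12 tcp [635.3   3.8 242. ] jawdir -5.91 zangle 174.1 tilt [ 0.017 -0.004 -1.   ] J [ 18.2  15.7  -4.4   0.5 -69.  -24.3] F [-0.4 -0.4  0.4] M [0.09 0.05 0.03] op 70.3
440.1270030431284 179.87946291821345 [ 4.80440485e+02 -1.00387536e-02] [463.5623995    0.59290194] [4.72001442e+02 2.91431591e-01] beam -2.0459235986889546
top (627.2, 132.8, 34.9, 147.8, 84.5, array([304., 321.]))
top (630.3, -83.1, 329.3, 643.6, 83.9, array([259., 124.]))
master (481.3, 401.1, 60.3, 143.2, -85.7, array([192., 168.]))
```

View pics/fin.png

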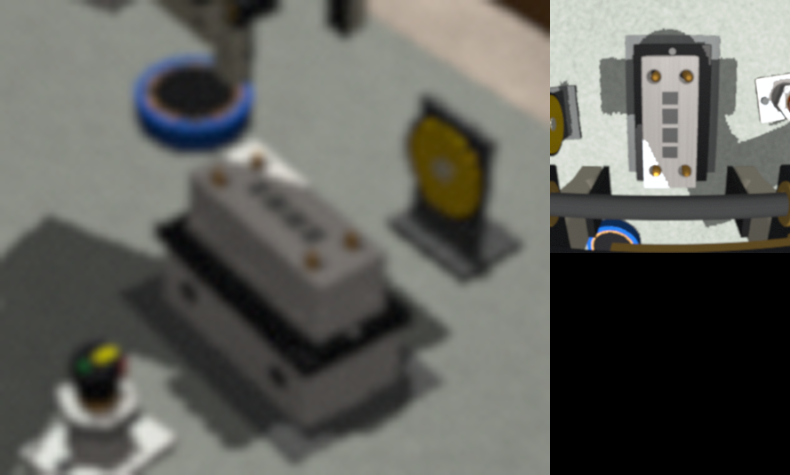

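The stack of four lies flat with all four post tips showing through; the beam is within about 5 mm of centre, and the master is on the pad. I'm handing the job in.

```bash
python3 -c "
from h import *
print(close_job())"
```

```text
the job is handed in; nothing more can be done
None
```

I finished the whole sequence and handed the job in at about 95 s of the 210 s; no verdict was reported.

- **Master:** it lies flat on the parking pad. The close view right after placing put it about 3 mm from the pad's centre; the coarser side view at the end read about 6 mm.
- **Sensor:** it took three grips to aim, because the first slipped about 8° short and the second went about 2.5° too far. The last reading, from far off, was −2.0° against the wanted −1.1°, about 5 mm at the reflector. The closer look just after locking read −1.4°.
- **Jam nut:** it ran about 430° to 480° clockwise until the gripper met a hard stop (about 2 N·m) and slid round the hexagon. I read that as fully home, and the picture showed it down with the sensor still aimed. I did not re-grip it to check the final turn.
- **Castings:** all four are stacked over the posts. Each one's release height matched its layer to within 1 mm. In the last pictures the stack is flat with all four post tips showing through. My automatic outline check of the top plate failed on the background, so that last point rests on the pictures and release heights.
- **Disturbances:** one casting was knocked a few centimetres aside during the run and was found again before it was picked. I never brought the gripper against a bystander, but I did not re-measure them at the end.
- **Arm tilt:** the arm crept and tilted up to 5° during the long wrist rewind high up. I straightened it with fast downward steps before turning the nut.

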